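Load the baking-tool dryer, set its dials to the index marks and start it

TASK

Load the drying set with the washed baking tools: lay every utensil (spoon, spatula, brush) completely inside the long shallow tray, and stand every biscuit cutter, handle up, on the floor of the square tray. Only when everything is in, turn the time dial and the heat dial on the console, each until its pointer lines up with the black index tab on the ring around it, and let go, without shifting the rings; then press the start button fully down and let it spring back. Leave everything else on the counter where it is.

Things in the scene. Friction and masses are not known exactly. Their poses are not given: they have to be found in the camera images.
- tool_tray: long shallow open aluminium tray, fixed, 230 (its x) x 160 (its y) x 25 mm high outside, walls and floor 5 mm; origin at the centre of its underside, z up
- cutter_tray: square deeper open aluminium tray, fixed, 175 x 175 x 45 mm high outside, walls and floor 5 mm; origin at the centre of its underside, z up
- console: white control console, fixed, 270 (its x) x 140 (its y) x 50 mm high; origin at the centre of its underside. On its top, all at own y = 0: the time dial in its ring, axis at own x = -80 mm, and the heat dial in its ring, axis at x = +30 mm; the start button at x = +105, y = -40 mm
- start_top (a point): centre of the top of the round white start button (32 mm diameter, travel 6 mm, spring, about 5 N fully down), pressed straight down
- start (a joint): depression of the start button, m: 0 up, 0.006 fully down; it springs back
- time_dial (a joint): angle of the time dial (the one nearer the robot), rad, 0 to 3.5, growing clockwise seen from above; at 0 the pointer points along the console's +x. It stays where it is left; turning takes about 0.05 N m. A disc of 70 mm diameter (top 67 mm above the counter) carries a straight grip bar along the pointer's direction, centred on the axis: 62 mm long, 16 mm thick, top 100 mm above the counter
- time_ring (a joint): angle of the index tab on the grey ring (108 mm diameter, 5 mm thick) around the time dial, rad, same zero and sense as the dial: it is on the mark when the two values are equal. The ring is stiff (0.6 N m) and must not be turned
- time_pointer (a point): point 45 mm from the time dial's axis in the direction of its pointer, 63 mm above the counter: the pointer is a small black nose on the disc's rim, with a black line on that half of the bar's top; x axis away from the dial's axis
- time_mark (a point): point 45 mm from the time dial's axis on its index: a black raised tab (12 x 8 mm, top 63 mm above the counter) on the ring
- heat_dial (a joint): angle of the heat dial (the farther one), rad, 0 to 3.5, growing clockwise seen from above; at 0 the pointer points along the console's +x. It stays where it is left; turning takes about 0.05 N m. A disc of 70 mm diameter (top 67 mm above the counter) carries a straight grip bar along the pointer's direction, centred on the axis: 62 mm long, 16 mm thick, top 100 mm above the counter
- heat_ring (a joint): angle of the index tab on the grey ring (108 mm diameter, 5 mm thick) around the heat dial, rad, same zero and sense as the dial: it is on the mark when the two values are equal. The ring is stiff (0.6 N m) and must not be turned
- heat_pointer (a point): point 45 mm from the heat dial's axis in the direction of its pointer, 63 mm above the counter: the pointer is a small black nose on the disc's rim, with a black line on that half of the bar's top; x axis away from the dial's axis
- heat_mark (a point): point 45 mm from the heat dial's axis on its index: a black raised tab (12 x 8 mm, top 63 mm above the counter) on the ring
- spoon: wooden spoon with a round flat bowl of 42 mm diameter, 10 mm thick; a utensil about 165 mm long, 50 to 60 g, lying along its x; head to +x; handle a wooden bar 20 mm wide, 16 mm tall, from x = -82 to +22 mm; origin at the middle of its underside, centre of mass within 12 mm of it. None at the start if absent
- spatula: spatula with a flat white blade 62 x 44 x 8 mm; a utensil about 165 mm long, 50 to 60 g, lying along its x; head to +x; handle a wooden bar 20 mm wide, 16 mm tall, from x = -82 to +22 mm; origin at the middle of its underside, centre of mass within 12 mm of it. None at the start if absent
- brush: pastry brush with a 34 mm wide, 16 mm thick head with white bristles; a utensil about 165 mm long, 50 to 60 g, lying along its x; head to +x; handle a wooden bar 20 mm wide, 16 mm tall, from x = -82 to +22 mm; origin at the middle of its underside, centre of mass within 12 mm of it. None at the start if absent
- cutter_round: round biscuit cutter, 70 mm diameter, a steel blade 28 mm high (treat it as solid), with a wooden grip bar over it on two legs: bar 56 mm long along own x, 16 mm wide, from 48 to 62 mm above the underside; 90 g; origin at the centre of the underside, z up through the grip. None at the start if absent
- cutter_square: square biscuit cutter, 58 x 58 mm, a steel blade 28 mm high (treat it as solid), with a wooden grip bar over it on two legs: bar 56 mm long along own x, 16 mm wide, from 48 to 62 mm above the underside; 90 g; origin at the centre of the underside, z up through the grip. None at the start if absent
- cutter_hex: six-sided biscuit cutter, 70 mm across corners, a steel blade 28 mm high (treat it as solid), with a wooden grip bar over it on two legs: bar 56 mm long along own x, 16 mm wide, from 48 to 62 mm above the underside; 90 g; origin at the centre of the underside, z up through the grip. None at the start if absent
- measuring_cup: bystander, leave alone: steel measuring cup, 68 mm wide, 60 mm tall, strap handle 85 mm; origin at the centre of its underside
- jar: bystander, leave alone: glass jar with twist cap, 80 mm diameter, 122 mm tall; origin at the centre of its underside
- spoon_rest: bystander, leave alone: ceramic spoon rest, about 130 x 84 x 10 mm; origin at the centre of its underside
- ramekin: bystander, leave alone: white ramekin, 72 mm wide, 40 mm tall; origin at the centre of its underside
- pepper_mill: bystander, leave alone: dark wooden pepper mill, 50 mm wide, 140 mm tall; origin at the centre of its underside
There are look-alikes about, which are no part of the job. Leave any blue or green look-alike of the spatula alone.

How it is judged:
By the outcome, as a careful person would: the job done as asked, in the order asked, and still so for the second after the job is handed in, with the robot touching nothing.
Of spoon, spatula, brush only 2 to 3 are there at a start; the rules pass over those that are not, and their reading is None.
Of cutter_round, cutter_square, cutter_hex only 2 to 3 are there at a start; the rules pass over those that are not, and their reading is None.
At some moment in a run one of spoon, spatula, brush, cutter_round, cutter_square, cutter_hex may be knocked a few centimetres aside while the robot is not near it.
Once in a run the grip may slacken for a moment while it holds something.
It also fails if it takes over 210 s, if anything falls off the work surface, if the arm or the gripper's body presses on something with over 40 N, if the wrist force passes 120 N, or if a joint passes its speed limit or range.

ROBOT

A 6-joint arm with a two-finger parallel gripper is mounted at the origin on the work surface. World frame = base frame: x ahead of the robot, y to its left, z up, the work surface at z = 0. Lengths are in m, angles in rad, forces in N, time in s.
With the tool pointing down it reaches from about 0.375 to 0.975 m from the base axis. Payload 3.8 kg.
Tool frame: the origin (TCP) lies midway between the tips of the shut fingers; the grasp point (between the pads) lies 19 mm behind it (robot.hold_point_z is the distance from the TCP to the grasp point, in m); z points along the fingers, y is the direction in which the jaws open and shut (so a half turn about z gives the same grasp; the last joint's range is limited). The gripper opens to 85 mm and grips with 20 to 120 N. Pads are 22 mm wide; open, the fingers measure 114 mm over their backs; the gripper's body (76 mm by 85 mm) begins 54 mm behind the grasp point. The pads swing forward as they close: fully open they stand 13 mm farther back than shut.
Start: joints at [-0.037, 0.264, 1.604, -0, 1.274, -0.037], TCP at [0.675, -0, 0.231] pointing down, gripper open.
Joint ranges: [-2.63, 2.63], [-0.94, 2.18], [0.31, 2.57], [-1.31, 4.45], [0, 2.66], [-2.55, 2.55]. Speed limits (rad/s): [2.57, 2.57, 3.14, 3.14, 3.14, 3.14].

INTERFACE

Orientations are given as a unit quaternion [x, y, z, w].
In Python, from plant import robot gives the robot as it stands. The module is installed in compiled form; this text tells all that it offers.
- The arm moves only by the tool jog_arm, never from a script. Its argument "plan" is a list of rows, each an object with "dp": the shift along the world's x, y, z in m, a list of three; "spin": the turn about the world's z in rad; "claw": the finger opening in m, from 0 to 0.0854. In form: [{"dp": [dx, dy, dz], "spin": spin, "claw": claw}, ...]. A call has 1 to 12 rows; each row shifts and turns the commanded pose from where the row before left it; what a row does not reach is not made up. A row lasts 1/10 s, in which the tool goes at most 50 mm and 8.59 degrees, less where a joint would pass 70% of its speed; a pose out of reach is approached as far as the arm can. A call is refused whole if a number of a shift passes 0.05 or a number of a turn 0.15, either way. A call with a gripper value outside its range is refused whole. The fingers move at their own pace and stop on an object; "newtons" is the grip in N (left out, the last holds). Time passes only in rows, so rows that do not move let the fingers close. It gives the time, the measured TCP pose, the force and the opening at its end, in the units of the state.
- robot.observe(): the state, without advancing time (a new reading comes with each control period).
- robot.camera(name): name is "scene" or "side" or "wrist"; returns the picture (384x512x3 uint8, red, green, blue); there is no depth.
- robot.calibration(name): a dict with "vfov" (degrees; the focal length in pixels is half the picture's height over the tangent of half this angle, whatever the lens; pixels are square), "cx", "cy" (the principal point, pixels), "xyz" and "orientation" of the camera in the world; the wrist camera has in their place "hand_eye" (4x4, takes a point from camera to tool coordinates, whose origin is the TCP and whose axes are the flange's). Camera axes: x right, y up, looking along -z (the intrinsics and any distortion apply to the point x, -y, -z); pixel columns grow to the right and rows downward; lengths in m; the calibration is good to about 2 mm. A picture is of the moment at which its call begins: read the wrist's pose just before it. calibration takes no time and is no camera call.
- robot.job_done(): hands the job in, once; it reports no verdict.
The state is a dict: "time_s": time; "qpos": joint angles; "qvel": joint speeds; "joint_efforts": joint torques, N m; "position": TCP position; "ee_rot": TCP orientation; "wrist_force": force on the tool from outside, world axes, zero at the start; "torque": the same for the moment, N m; "gripper_width": finger opening in m.
Only numpy, scipy, OpenCV 4.12 (cv2) and the standard library are available. Lean on these libraries where they do the work, as an engineer would, in place of code of your own. Each camera call takes 0.05 s, during which the arm holds its last target.

## Working session

There is one attempt and no reset: what is moved stays moved. The work goes in short steps, Python scripts to look and compute and a tool call to move; the robot and the scene stay as the last step left them, time stands still between calls to the robot, and variables do not carry over. Pictures are saved under pics/ and viewed, and the job is handed in when it is done.

Besides the shell and the picture viewer there is one more tool, called after "Request:" as name(argument=value, ...) on one line, values as JSON. jog_arm: Moves the arm, as the interface text tells. Its arguments: {"type":"object","properties":{"plan":{"type":"array"},"newtons":{"type":"number"}},"required":["plan"]}

```bash
mkdir -p pics; cat > h.py <<'E'
import numpy as np, cv2
from plant import robot
from scipy.spatial.transform import Rotation as R
def snap(n,f):
    im=robot.camera(n); cv2.imwrite('pics/'+f+'.png',im[:,:,::-1]); np.save('pics/'+f+'.npy',im); return im
def cam(n,st=None):
    c=robot.calibration(n); f=192/np.tan(np.radians(c['vfov'])/2)
    if 'hand_eye' in c:
        st=st or robot.observe(); T=np.eye(4);T[:3,:3]=R.from_quat(st['ee_rot']).as_matrix();T[:3,3]=st['position']
        T=T@np.array(c['hand_eye']); return f,c['cx'],c['cy'],T[:3,3],T[:3,:3],c
    return f,c['cx'],c['cy'],np.array(c['xyz']),R.from_quat(c['orientation']).as_matrix(),c
E
python3 - <<'E'
from h import *
st=robot.observe();print(st)
for n in ['scene','side','wrist']:
    print(n,robot.calibration(n)); snap(n,n+'0')
E
```

```text
{'time_s': 0.0, 'qpos': array([-3.68751403e-02,  2.64731858e-01,  1.60536580e+00, -2.94272396e-05,
        1.27369236e+00, -3.69004875e-02]), 'qvel': array([ 0.00060805,  0.00051873, -0.00021758,  0.00011895, -0.00021925,
        0.00142583]), 'joint_efforts': array([ 6.10465631e-04, -5.15121067e+01, -3.67308676e+01, -4.07824507e-05,
        1.31324201e-02,  1.46811578e-05]), 'position': array([6.74276074e-01, 3.18477505e-05, 2.29980796e-01]), 'ee_rot': array([ 0.70709434,  0.70711837, -0.00075801, -0.00079544]), 'wrist_force': array([ 1.11903257, -0.24866359,  0.47043436]), 'torque': array([-0.01321157, -0.05099825,  0.0012189 ]), 'gripper_width': 0.08581429084337731}
scene {'vfov': 56.42204430123559, 'cx': 263.0331801776822, 'cy': 197.87278292628787, 'xyz': array([ 1.52485752, -0.01140166,  0.82682784]), 'orientation': array([0.31970956, 0.3137424 , 0.61283098, 0.65099131])}
side {'vfov': 50.35006522293965, 'cx': 251.93824574054244, 'cy': 194.05578457757719, 'xyz': array([ 0.4359337 , -0.7793952 ,  1.05758057]), 'orientation': array([ 0.33623311, -0.01678859, -0.0232345 ,  0.94134245])}
wrist {'vfov': 63.92516170844475, 'cx': 253.22925762780955, 'cy': 188.11082763319317, 'hand_eye': array([[-4.16831519e-04,  9.48107469e-01,  3.17949766e-01,
         8.10027601e-02],
       [ 9.99999581e-01,  6.54402048e-04, -6.40390864e-04,
         1.16078230e-03],
       [-8.15226339e-04,  3.17949366e-01, -9.48107344e-01,
        -1.42157539e-01],
       [ 0.00000000e+00,  0.00000000e+00,  0.00000000e+00,
         1.00000000e+00]])}
```

View pics/scene0.png

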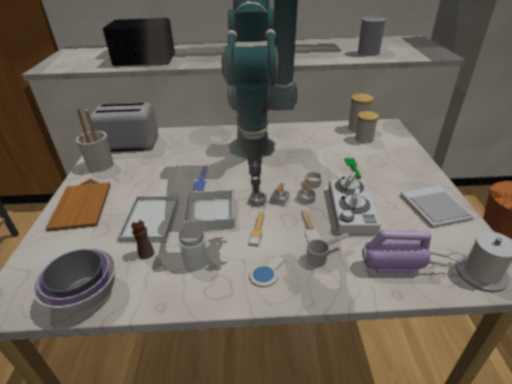

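View pics/side0.png

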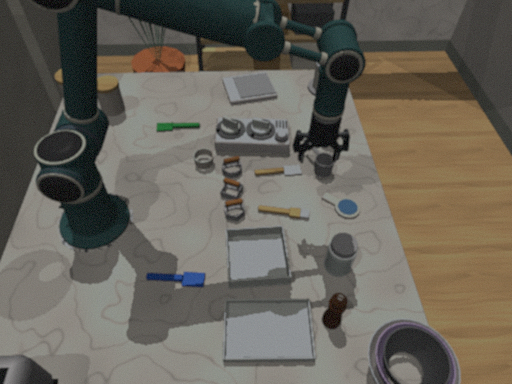

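View pics/wrist0.png

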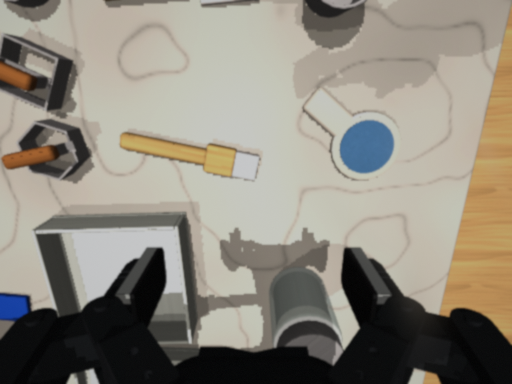

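```bash
python3 - <<'E'
from h import *
a=cv2.imread('pics/side0.png')[100:370,140:380]; cv2.imwrite('pics/z1.png',cv2.resize(a,None,fx=2.2,fy=2.2,interpolation=cv2.INTER_CUBIC))
a=cv2.imread('pics/side0.png')[110:230,190:370]; cv2.imwrite('pics/z2.png',cv2.resize(a,None,fx=4.4,fy=4.4,interpolation=cv2.INTER_CUBIC))
a=cv2.imread('pics/scene0.png')[150:290,120:400]; cv2.imwrite('pics/z3.png',cv2.resize(a,None,fx=2.8,fy=2.8,interpolation=cv2.INTER_CUBIC))
E
```

```text
(no output)
```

View pics/z1.png

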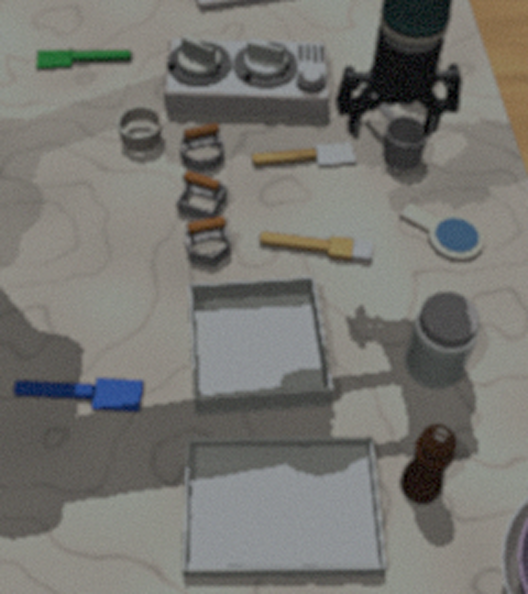

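View pics/z2.png

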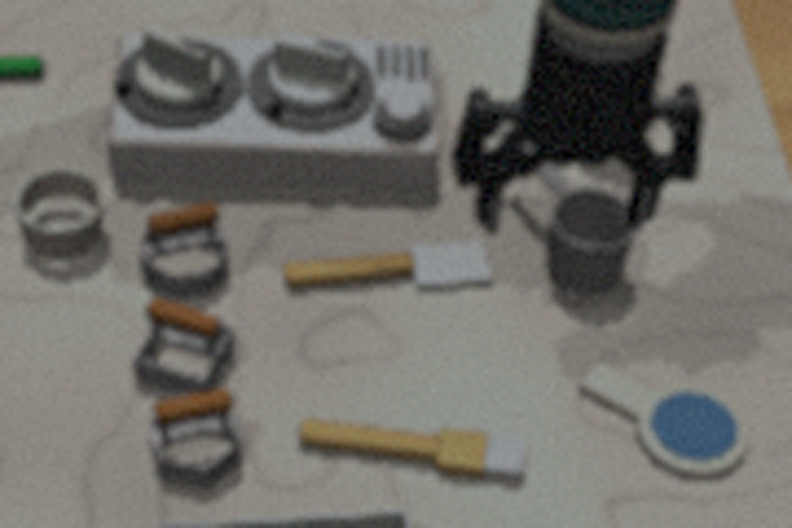

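View pics/z3.png

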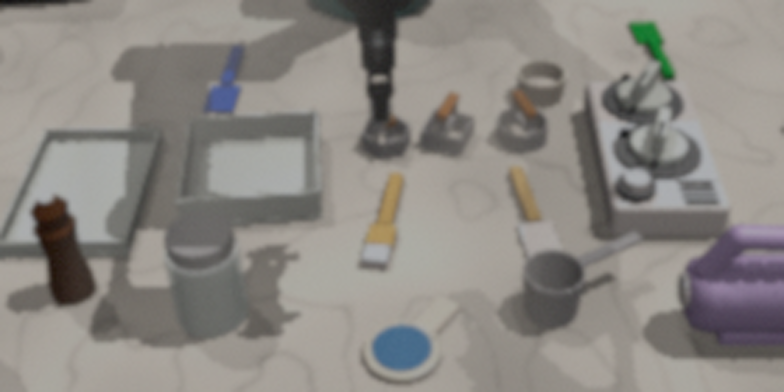

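```bash
cat >> h.py <<'E'
def ray(c,u,v,z):
    f,cx,cy,p,Rm,_=c
    d=Rm@np.array([(u-cx)/f,-(v-cy)/f,-1]); return p+d*(z-p[2])/d[2]
def proj(c,P):
    f,cx,cy,p,Rm,_=c
    q=Rm.T@(np.asarray(P)-p); return np.array([cx+f*q[0]/-q[2],cy-f*q[1]/-q[2]])
E
python3 - <<'E'
from h import *
c=cam('side')
def s1(x,y): return 140+x/2.2,100+y/2.2
def s2(x,y): return 190+x/4.4,110+y/4.4
print('tooltray rim',[ray(c,*s1(*q),.025).round(3) for q in [(190,441),(377,440),(384,574),(184,576)]])
print('cuttray rim',[ray(c,*s1(*q),.045).round(3) for q in [(192,285),(313,281),(331,395),(197,405)]])
print('cons',[ray(c,*s2(*q),.05).round(3) for q in [(120,38),(430,45),(437,150),(112,140)]])
print('bars',[ray(c,*s2(*q),.062).round(3) for q in [(150,222),(215,212),(150,306),(216,324),(160,408),(230,398)]])
print('spat',[ray(c,*s2(*q),.012).round(3) for q in [(287,273),(412,262),(490,265)]])
print('brush',[ray(c,*s2(*q),.012).round(3) for q in [(302,430),(435,448),(523,460)]])
w=cam('wrist')
print('wr brush',[ray(w,*q,.016).round(3) for q in [(123,138),(208,157),(258,166)]])
print('wr cuttray',[ray(w,*q,.045).round(3) for q in [(35,230),(186,212)]])
print('jar',ray(c,*s1(448,310),.122).round(3),'mill',ray(c,*s1(437,437),.14).round(3),'cup',ray(c,*s2(592,210),.06).round(3))
print('ring',ray(c,*s2(62,230),.02).round(3))
E
```

```text
tooltray rim [array([ 0.41 , -0.302,  0.025]), array([ 0.639, -0.312,  0.025]), array([ 0.623, -0.47 ,  0.025]), array([ 0.401, -0.461,  0.025])]
cuttray rim [array([ 0.417, -0.085,  0.045]), array([ 0.582, -0.086,  0.045]), array([ 0.587, -0.258,  0.045]), array([ 0.42 , -0.264,  0.045])]
cons [array([0.388, 0.415, 0.05 ]), array([0.651, 0.396, 0.05 ]), array([0.643, 0.268, 0.05 ]), array([0.381, 0.29 , 0.05 ])]
bars [array([0.411, 0.185, 0.062]), array([0.461, 0.194, 0.062]), array([0.41 , 0.099, 0.062]), array([0.458, 0.08 , 0.062]), array([0.416, 0.003, 0.062]), array([0.465, 0.01 , 0.062])]
spat [array([0.517, 0.173, 0.012]), array([0.616, 0.181, 0.012]), array([0.678, 0.175, 0.012])]
brush [array([0.518, 0.018, 0.012]), array([ 0.614, -0.003,  0.012]), array([ 0.677, -0.017,  0.012])]
wr brush [array([0.525, 0.023, 0.016]), array([0.622, 0.   , 0.016]), array([ 0.681, -0.011,  0.016])]
wr cuttray [array([ 0.419, -0.081,  0.045]), array([ 0.598, -0.058,  0.045])]
jar [ 0.733 -0.189  0.122] mill [ 0.683 -0.363  0.14 ] cup [0.754 0.186 0.06 ]
ring [0.34  0.219 0.02 ]
```

Request:
jog_arm(plan=[{"dp": [-0.04,0.01,0.03],"spin": 0,"claw": 0.0854},{"dp": [-0.04,0.01,0.03],"spin": 0,"claw": 0.0854},{"dp": [-0.04,0.01,0.03],"spin": 0,"claw": 0.0854},{"dp": [-0.04,0.0,0.02],"spin": 0,"claw": 0.0854},{"dp": [0,0,0],"spin": 0,"claw": 0.0854},{"dp": [0,0,0],"spin": 0,"claw": 0.0854},{"dp": [0,0,0],"spin": 0,"claw": 0.0854}])

```text
time_s: 0.85
position: [0.5175, 0.0293, 0.3384]
ee_rot: [0.707, 0.707, -0.0, -0.0]
wrist_force: [0.1, 0.4, 0.1]
gripper_width: 0.0853
```

```bash
python3 - <<'E'
from h import *
st=robot.observe();print(st['time_s'],st['position'],st['wrist_force'],R.from_quat(st['ee_rot']).as_matrix().round(3))
im=snap('wrist','w1'); np.save('pics/w1st.npy',[*st['position'],*st['ee_rot']])
cv2.imwrite('pics/w1b.png',cv2.resize(im[:,:,::-1],(768,576),interpolation=cv2.INTER_CUBIC))
E
```

```text
0.85 [0.51752108 0.02931608 0.33837581] [0.10889414 0.3615009  0.06839477] [[ 0.     1.    -0.001]
 [ 1.    -0.    -0.   ]
 [-0.    -0.001 -1.   ]]
```

View pics/w1b.png

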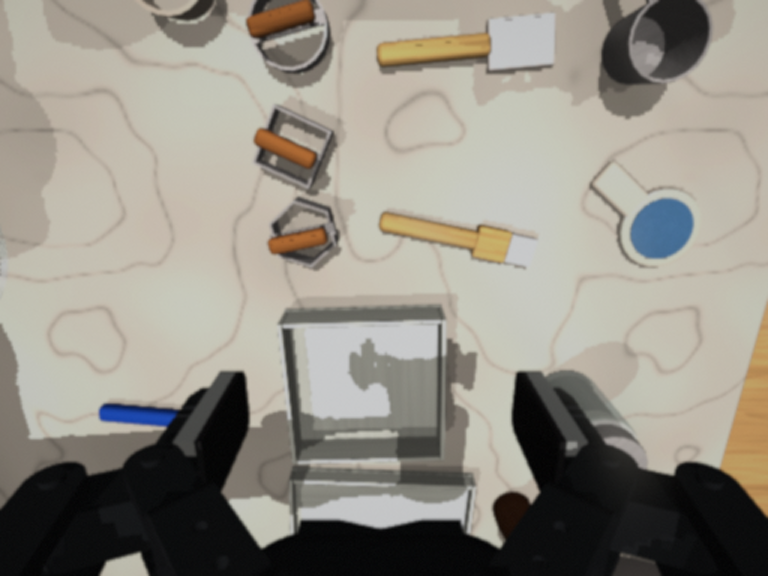

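```bash
cat >> h.py <<'E'
def camst(v):
    return cam('wrist',{'position':np.array(v[:3]),'ee_rot':np.array(v[3:])})
def blobs(c,im,kind,amin=60):
    hsv=cv2.cvtColor(im,cv2.COLOR_RGB2HSV)
    lo,hi,z={'bar':((4,120,60),(14,255,235),.062),'wood':((15,90,110),(28,255,255),.016)}[kind]
    m=cv2.inRange(hsv,lo,hi)
    m=cv2.morphologyEx(m,cv2.MORPH_OPEN,np.ones((3,3)))
    out=[]
    for k in cv2.findContours(m,cv2.RETR_EXTERNAL,cv2.CHAIN_APPROX_NONE)[0]:
        if cv2.contourArea(k)<amin: continue
        P=np.array([ray(c,u,v,z)[:2] for u,v in k[:,0,:]]).astype(np.float32)
        r=cv2.minAreaRect(P*1000); b=cv2.boxPoints(r)
        e=[b[1]-b[0],b[2]-b[1]]; L=max(e,key=np.linalg.norm); 
        out.append((np.array(r[0])/1000,np.degrees(np.arctan2(L[1],L[0])),sorted(np.linalg.norm(q) for q in e),P,k))
    return out
E
python3 - <<'E'
from h import *
im=np.load('pics/w1.npy'); c=camst(np.load('pics/w1st.npy'))
for kind in ['bar','wood']:
    for o in blobs(c,im,kind): print(kind,o[0].round(4),round(o[1],1),np.round(o[2],1),o[4].mean(0))
def q(l,z): 
    for u,v in l: print(ray(c,u*2/3,v*2/3,z).round(4))
print('cut');q([(281,310),(445,306),(443,457),(296,460)],.045)
print('tool');q([(290,467),(474,472)],.025)
print('jar');q([(620,440)],.122);print('mill');q([(512,515)],.14)
E
```

```text
bar [0.4418 0.0104] 10.9 [16.3 54. ] [[198.41860465 160.24418605]]
bar [0.436  0.0935] -23.6 [16.7 53.9] [[189.95555556  98.72222222]]
bar [0.4385 0.1938] 13.4 [15.8 53.7] [[186.70873786  11.55339806]]
wood [ 0.9489 -0.2249] -75.1 [ 53.4 290.6] [[503.14801444 275.4368231 ]]
wood [0.5842 0.0073] -12.5 [ 34.2 134.6] [[298.1758794  155.96984925]]
wood [0.567  0.1782] 4.9 [ 18.2 101.4] [[288.76331361  32.11242604]]
cut
[ 0.4182 -0.0655  0.045 ]
[ 0.5846 -0.0612  0.045 ]
[ 0.5905 -0.246   0.045 ]
[ 0.4226 -0.2501  0.045 ]
tool
[ 0.4104 -0.2769  0.025 ]
[ 0.6321 -0.2842  0.025 ]
jar
[ 0.7407 -0.164   0.122 ]
mill
[ 0.6423 -0.2339  0.14  ]
```

```bash
python3 - <<'E'
from h import *
im=np.load('pics/w1.npy'); c=camst(np.load('pics/w1st.npy'))
def q(l,z,c=c,s=2/3): 
    for u,v in l: print(ray(c,u*s,v*s,z).round(4))
print('cut');q([(283,327),(445,323),(443,458),(296,461)],.045)
a=im[190:384,170:350,::-1]; cv2.imwrite('pics/z4.png',cv2.resize(a,None,fx=4,fy=3,interpolation=cv2.INTER_CUBIC))
a=cv2.imread('pics/side0.png')[220:370,215:325]; cv2.imwrite('pics/z5.png',cv2.resize(a,None,fx=4,fy=4,interpolation=cv2.INTER_CUBIC))
E
```

```text
cut
[ 0.4189 -0.0844  0.045 ]
[ 0.5854 -0.0799  0.045 ]
[ 0.5905 -0.2474  0.045 ]
[ 0.4226 -0.2515  0.045 ]
```

View pics/z4.png

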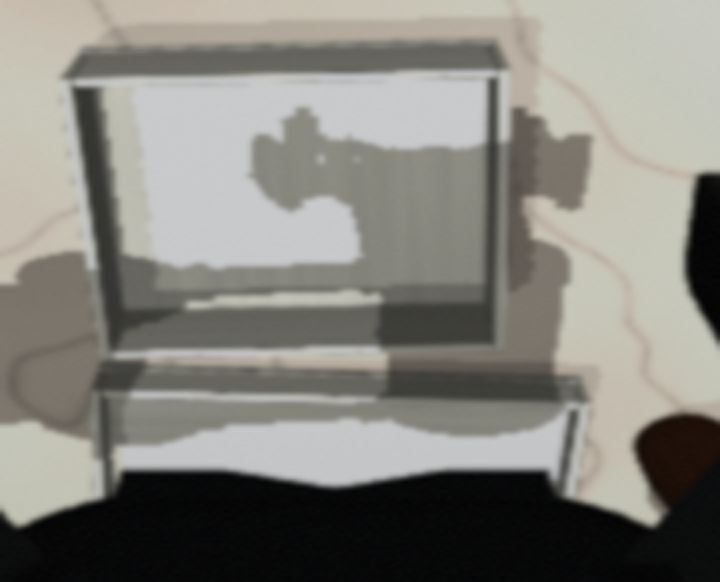

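View pics/z5.png

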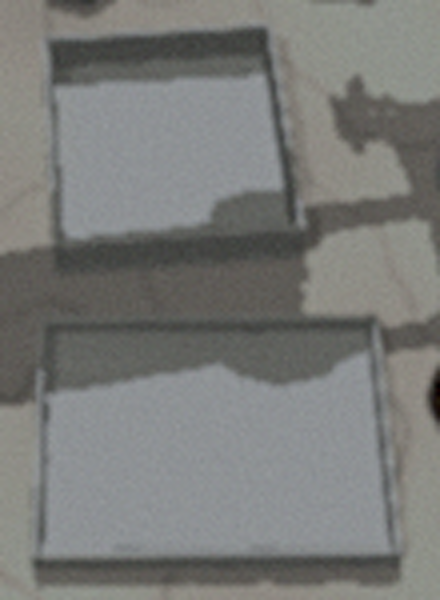

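```bash
python3 - <<'E'
from h import *
c=camst(np.load('pics/w1st.npy')); s=cam('side')
def f(c,l,z,o,k):
    P=np.array([ray(c,o[0]+x/k[0],o[1]+y/k[1],z)[:2] for x,y in l]); print(P.round(3).tolist(),P.mean(0).round(4),[np.linalg.norm(P[i]-P[(i+1)%len(P)]).round(3) for i in range(len(P))], np.degrees(np.arctan2(*(P[1]-P[0])[::-1])).round(1))
f(c,[(66,80),(508,73),(503,347),(105,357)],.045,(170,190),(4,3))
f(c,[(95,392),(585,404)],.025,(170,190),(4,3))
f(s,[(50,40),(267,30),(303,230),(58,245)],.045,(215,220),(4,4))
f(s,[(45,322),(378,318),(400,558),(37,560)],.025,(215,220),(4,4))
E
```

```text
[[0.416, -0.082], [0.586, -0.078], [0.591, -0.248], [0.42, -0.255]] [ 0.5033 -0.1659] [np.float64(0.17), np.float64(0.17), np.float64(0.171), np.float64(0.173)] 1.3
[[0.41, -0.298], [0.634, -0.307]] [ 0.522  -0.3022] [np.float64(0.224), np.float64(0.224)] -2.3
[[0.417, -0.087], [0.58, -0.085], [0.588, -0.252], [0.42, -0.256]] [ 0.5013 -0.1701] [np.float64(0.163), np.float64(0.167), np.float64(0.168), np.float64(0.169)] 0.7
[[0.41, -0.302], [0.634, -0.31], [0.625, -0.467], [0.402, -0.457]] [ 0.5178 -0.3841] [np.float64(0.225), np.float64(0.158), np.float64(0.223), np.float64(0.155)] -2.0
```

Request:
jog_arm(plan=[{"dp": [0.007,-0.002,-0.016],"spin": -0.149,"claw": 0.0854},{"dp": [0.007,-0.002,-0.016],"spin": -0.149,"claw": 0.0854},{"dp": [0.007,-0.002,-0.016],"spin": -0.149,"claw": 0.0854},{"dp": [0.007,-0.002,-0.016],"spin": -0.149,"claw": 0.0854},{"dp": [0.007,-0.002,-0.016],"spin": -0.149,"claw": 0.0854},{"dp": [0.007,-0.002,-0.016],"spin": -0.149,"claw": 0.06},{"dp": [0.007,-0.002,-0.016],"spin": -0.149,"claw": 0.05},{"dp": [0.007,-0.002,-0.016],"spin": -0.149,"claw": 0.05},{"dp": [0.007,-0.002,-0.016],"spin": -0.149,"claw": 0.05},{"dp": [0.007,-0.002,-0.016],"spin": -0.149,"claw": 0.05},{"dp": [0.007,-0.002,-0.016],"spin": -0.149,"claw": 0.05},{"dp": [0.005,-0.003,-0.016],"spin": -0.15,"claw": 0.05}])

```text
time_s: 2.1
position: [0.5995, 0.0042, 0.1445]
ee_rot: [0.994, -0.112, -0.002, 0.0]
wrist_force: [0.2, 0.8, 0.3]
gripper_width: 0.05
```

```bash
cat > look.py <<'E'
import sys
from h import *
f=sys.argv[1]; st=robot.observe()
print(round(st['time_s'],2),st['position'].round(4),'yaw',round(float(np.degrees(np.arctan2(*(R.from_quat(st['ee_rot']).as_matrix()[[1,0],1])))),2),'F',st['wrist_force'].round(1),'w',round(st['gripper_width'],4),'q',st['qpos'].round(2))
im=snap('wrist',f); np.save('pics/'+f+'st.npy',[*st['position'],*st['ee_rot']])
cv2.imwrite('pics/'+f+'b.png',cv2.resize(im[:,:,::-1],(768,576),interpolation=cv2.INTER_CUBIC))
c=cam('wrist',st)
for kind in ['bar','wood']:
    for o in blobs(c,im,kind,150):
        if o[2][1]<170: print(kind,o[0].round(4),round(o[1],1),np.round(o[2],1),o[4].mean(0).round(0))
E
python3 look.py w2
```

```text
2.1 [0.5995 0.0042 0.1445] yaw -102.87 F [0.2 0.8 0.3] w 0.05 q [-0.03  0.19  1.86  0.    1.1   1.76]
bar [0.4621 0.0135] 9.4 [17.  29.3] [[276. 336.]]
wood [0.5722 0.1753] 4.6 [18.5 99.4] [[ 88. 241.]]
wood [0.5873 0.0064] -13.9 [ 32.2 132.1] [[254. 182.]]
```

View pics/w2b.png

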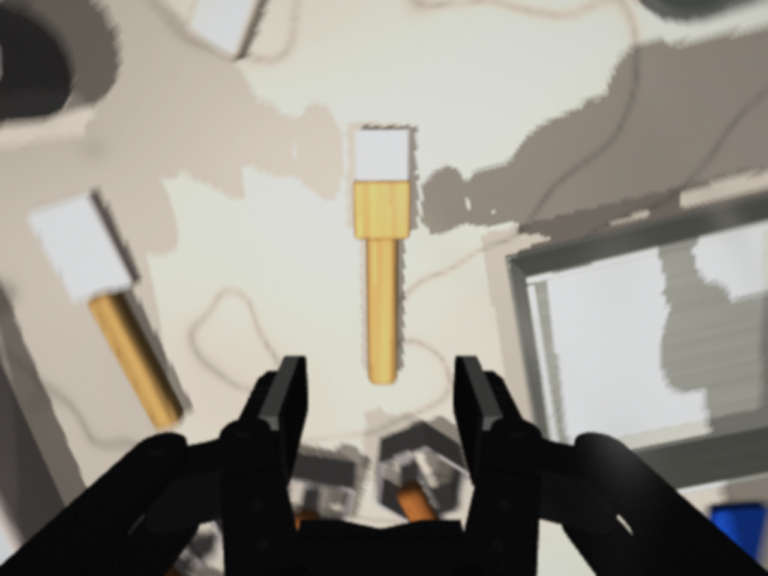

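Request:
jog_arm(plan=[{"dp": [0,-0.001,-0.04],"spin": -0.006,"claw": 0.05},{"dp": [0,0,-0.04],"spin": 0,"claw": 0.05},{"dp": [0,0,-0.035],"spin": 0,"claw": 0.05},{"dp": [0,0,-0.012],"spin": 0,"claw": 0.05},{"dp": [0,0,-0.01],"spin": 0,"claw": 0.05},{"dp": [0,0,0],"spin": 0,"claw": 0.05}])

```text
time_s: 2.75
position: [0.5991, 0.0034, 0.0097]
ee_rot: [0.994, -0.111, -0.001, 0.0]
wrist_force: [-0.2, -0.7, 0.2]
gripper_width: 0.05
```

Request:
jog_arm(newtons=50, plan=[{"dp": [0,0,-0.005],"spin": 0,"claw": 0.05},{"dp": [0,0,0],"spin": 0,"claw": 0.01},{"dp": [0,0,0],"spin": 0,"claw": 0.01},{"dp": [0,0,0],"spin": 0,"claw": 0.01},{"dp": [0,0,0],"spin": 0,"claw": 0.01},{"dp": [0,0,0],"spin": 0,"claw": 0.01},{"dp": [0,0,0],"spin": 0,"claw": 0.01},{"dp": [0,0,0.03],"spin": 0,"claw": 0.01},{"dp": [0,0,0.03],"spin": 0,"claw": 0.01},{"dp": [0,0,0.03],"spin": 0,"claw": 0.01}])

```text
time_s: 3.75
position: [0.5985, 0.0034, 0.096]
ee_rot: [0.994, -0.112, -0.001, 0.0]
wrist_force: [0.2, 0.4, -1.1]
gripper_width: 0.0183
```

```bash
python3 look.py w3
```

```text
3.75 [0.5985 0.0034 0.096 ] yaw -102.85 F [ 0.2  0.4 -1.1] w 0.0183 q [-0.04  0.24  1.9   0.    1.    1.76]
wood [0.5127 0.0224] -12.3 [ 31.3 124.7] [[252. 283.]]
wood [0.5687 0.1778] 5.1 [ 17.8 102.9] [[ 56. 272.]]
wood [0.603  0.0026] -12.9 [54.5 55.1] [[253. 192.]]
```

View pics/w3b.png

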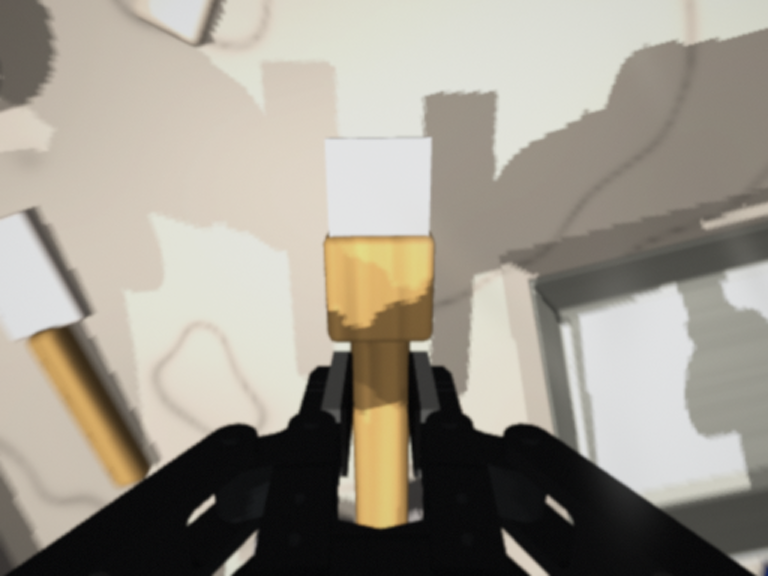

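Request:
jog_arm(plan=[{"dp": [-0.007,-0.03,0.02],"spin": 0.0155,"claw": 0.01},{"dp": [-0.007,-0.035,0.02],"spin": 0.0155,"claw": 0.01},{"dp": [-0.007,-0.035,0.02],"spin": 0.0155,"claw": 0.01},{"dp": [-0.007,-0.035,0],"spin": 0.0155,"claw": 0.01},{"dp": [-0.007,-0.035,0],"spin": 0.0155,"claw": 0.01},{"dp": [-0.007,-0.036,0],"spin": 0.0155,"claw": 0.01},{"dp": [-0.007,-0.036,0],"spin": 0.0155,"claw": 0.01},{"dp": [-0.007,-0.036,0],"spin": 0.0155,"claw": 0.01},{"dp": [-0.007,-0.036,0],"spin": 0.0155,"claw": 0.01},{"dp": [-0.007,-0.036,0],"spin": 0.0155,"claw": 0.01},{"dp": [-0.007,-0.036,0],"spin": 0.0155,"claw": 0.01},{"dp": [-0.006,-0.036,0],"spin": 0.0135,"claw": 0.01}])

```text
time_s: 5.0
position: [0.5155, -0.4198, 0.1551]
ee_rot: [1.0, -0.02, -0.0, -0.0]
wrist_force: [-0.2, 0.1, -0.4]
gripper_width: 0.0187
```

Request:
jog_arm(plan=[{"dp": [0,0,0],"spin": 0,"claw": 0.01},{"dp": [0,0,0],"spin": 0,"claw": 0.01},{"dp": [0,0,0],"spin": 0,"claw": 0.01}])

```text
time_s: 5.3
position: [0.5162, -0.4175, 0.155]
ee_rot: [1.0, -0.02, -0.0, -0.001]
wrist_force: [0.1, 0.4, -0.1]
gripper_width: 0.0186
```

```bash
python3 look.py w4;python3 -c "
from h import *
snap('side','s4');a=cv2.imread('pics/s4.png')[:,130:390];cv2.imwrite('pics/s4b.png',cv2.resize(a,None,fx=1.5,fy=1.5))"
```

```text
5.3 [ 0.5162 -0.4175  0.155 ] yaw -92.29 F [ 0.1  0.4 -0.1] w 0.0186 q [-0.72  0.3   1.71  0.    1.14  0.89]
```

View pics/w4b.png

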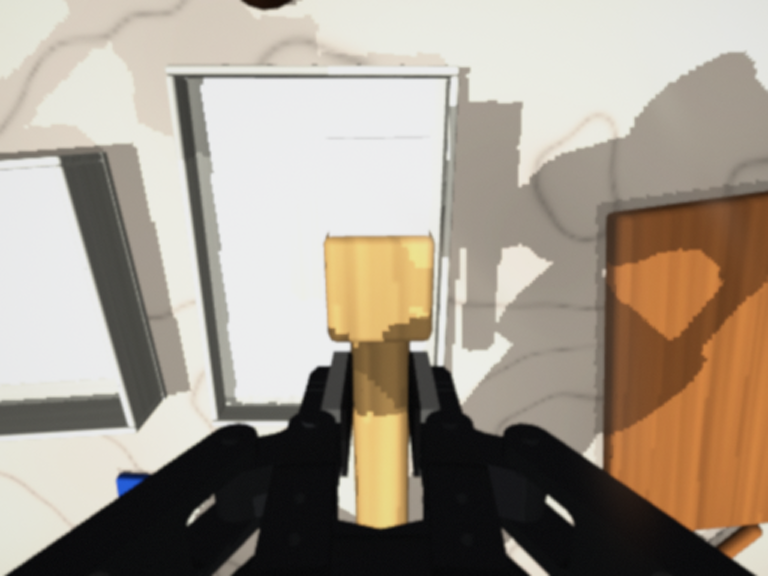

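View pics/s4b.png

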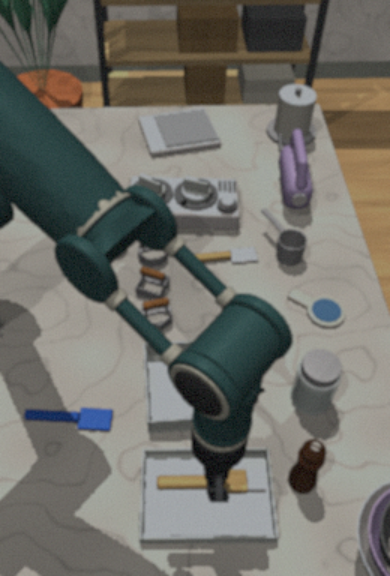

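```bash
python3 - <<'E'
from h import *
c=camst(np.load('pics/w4st.npy'))
for q in [(168,68),(458,70),(437,370),(213,420)]: print(ray(c,q[0]*2/3,q[1]*2/3,.025).round(4))
E
```

```text
[ 0.6341 -0.3087  0.025 ]
[ 0.6268 -0.4646  0.025 ]
[ 0.4451 -0.4531  0.025 ]
[ 0.4124 -0.2985  0.025 ]
```

Request:
jog_arm(plan=[{"dp": [-0.001,-0.001,-0.04],"spin": 0,"claw": 0.01},{"dp": [-0.001,0,-0.04],"spin": 0,"claw": 0.01},{"dp": [0,0,-0.035],"spin": 0,"claw": 0.01},{"dp": [0,0,-0.015],"spin": 0,"claw": 0.01},{"dp": [0,0,-0.01],"spin": 0,"claw": 0.01},{"dp": [0,0,0],"spin": 0,"claw": 0.01},{"dp": [0,0,0],"spin": 0,"claw": 0.01}])

```text
time_s: 6.1
position: [0.5157, -0.4204, 0.0174]
ee_rot: [1.0, -0.02, 0.001, 0.001]
wrist_force: [0.3, 0.2, -0.6]
gripper_width: 0.0185
```

Request:
jog_arm(plan=[{"dp": [0,0,-0.005],"spin": 0,"claw": 0.01},{"dp": [0,0,0],"spin": 0,"claw": 0.01}])

```text
time_s: 6.3
position: [0.5155, -0.4206, 0.0121]
ee_rot: [1.0, -0.02, 0.001, 0.001]
wrist_force: [1.4, -0.5, 1.2]
gripper_width: 0.0189
```

Request:
jog_arm(plan=[{"dp": [0,0,-0.001],"spin": 0,"claw": 0.03},{"dp": [0,0,0],"spin": 0,"claw": 0.045},{"dp": [0,0,0],"spin": 0,"claw": 0.045},{"dp": [0,0,0.02],"spin": 0,"claw": 0.045},{"dp": [0,0,0.04],"spin": 0,"claw": 0.045},{"dp": [0,0,0.05],"spin": 0,"claw": 0.045},{"dp": [0,0,0.05],"spin": 0,"claw": 0.045},{"dp": [0,0.04,0.04],"spin": 0,"claw": 0.045},{"dp": [0,0.05,0.0],"spin": 0,"claw": 0.045}])

```text
time_s: 7.2
position: [0.518, -0.3383, 0.2133]
ee_rot: [1.0, -0.022, 0.006, 0.005]
wrist_force: [1.3, 1.1, -0.4]
gripper_width: 0.0451
```

```bash
python3 look.py w5
```

```text
7.2 [ 0.518  -0.3383  0.2133] yaw -92.5 F [ 1.3  1.1 -0.4] w 0.0451 q [-0.62  0.16  1.76 -0.    1.2   1.  ]
wood [ 0.4996 -0.4148] -2.3 [ 31.6 133.5] [[319. 169.]]
```

View pics/w5b.png

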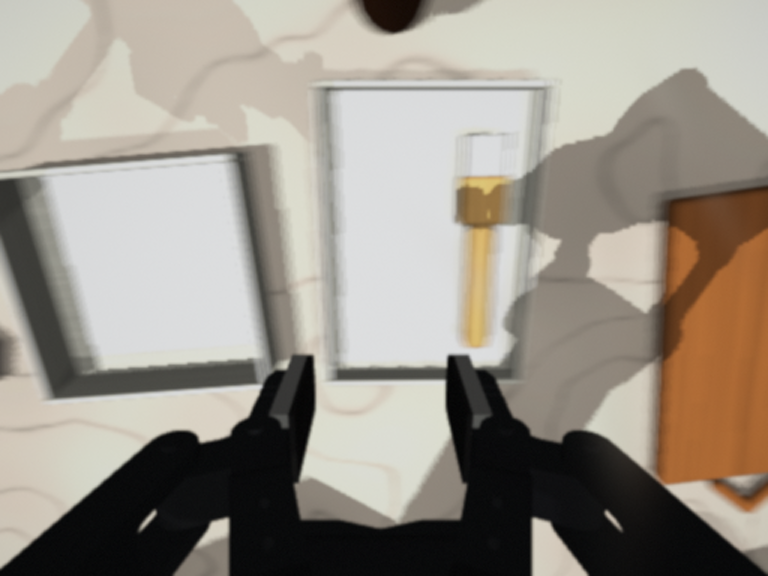

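Request:
jog_arm(plan=[{"dp": [0.007,0.043,0],"spin": 0.011,"claw": 0.05},{"dp": [0.007,0.043,0],"spin": 0.011,"claw": 0.05},{"dp": [0.007,0.043,0],"spin": 0.011,"claw": 0.05},{"dp": [0.007,0.043,0],"spin": 0.011,"claw": 0.05},{"dp": [0.007,0.043,0],"spin": 0.011,"claw": 0.05},{"dp": [0.007,0.043,0],"spin": 0.011,"claw": 0.05},{"dp": [0.007,0.043,0],"spin": 0.011,"claw": 0.05},{"dp": [0.007,0.043,0],"spin": 0.011,"claw": 0.05},{"dp": [0.007,0.043,-0.01],"spin": 0.011,"claw": 0.05},{"dp": [0.007,0.043,-0.02],"spin": 0.011,"claw": 0.05},{"dp": [0.007,0.043,-0.02],"spin": 0.011,"claw": 0.05},{"dp": [0.005,0.042,-0.02],"spin": 0.009,"claw": 0.05}])

```text
time_s: 8.45
position: [0.5964, 0.1824, 0.134]
ee_rot: [0.999, 0.045, 0.0, 0.0]
wrist_force: [0.3, -0.7, 0.6]
gripper_width: 0.0502
```

Request:
jog_arm(plan=[{"dp": [0,0,0],"spin": 0,"claw": 0.05},{"dp": [0,0,0],"spin": 0,"claw": 0.05}])

```text
time_s: 8.65
position: [0.5953, 0.1813, 0.1334]
ee_rot: [0.999, 0.046, -0.001, 0.001]
wrist_force: [-0.3, -0.2, 0.4]
gripper_width: 0.0501
```

```bash
python3 look.py w6
```

```text
8.65 [0.5953 0.1813 0.1334] yaw -84.71 F [-0.3 -0.2  0.4] w 0.0501 q [ 0.26  0.24  1.82 -0.    1.08  1.73]
bar [0.4642 0.1994] -86.3 [14.5 15.9] [[217. 340.]]
wood [0.5697 0.1788] 4.9 [ 18.9 101.3] [[252. 207.]]
```

View pics/w6b.png

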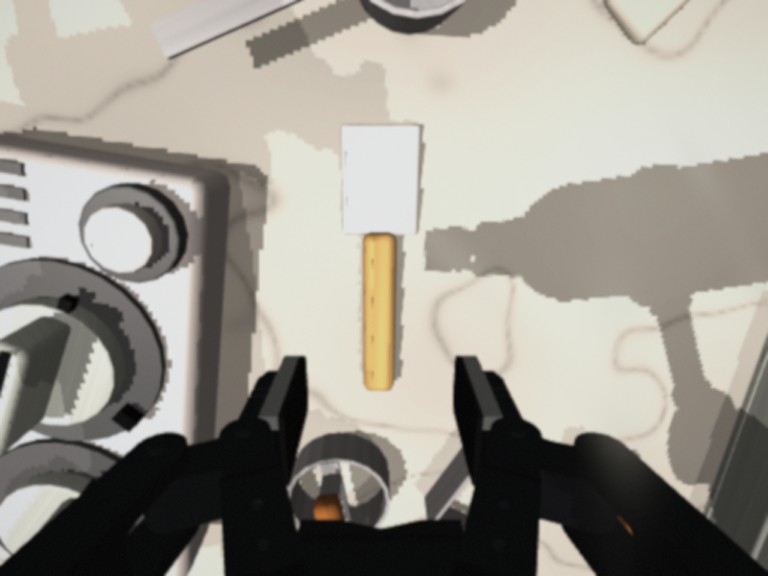

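Request:
jog_arm(newtons=50, plan=[{"dp": [0.004,0,-0.035],"spin": 0,"claw": 0.05},{"dp": [0,0,-0.035],"spin": 0,"claw": 0.05},{"dp": [0,0,-0.03],"spin": 0,"claw": 0.05},{"dp": [0,0,-0.013],"spin": 0,"claw": 0.05},{"dp": [0,0,-0.01],"spin": 0,"claw": 0.05},{"dp": [0,0,-0.004],"spin": 0,"claw": 0.05},{"dp": [0,0,0],"spin": 0,"claw": 0.05},{"dp": [0,0,0],"spin": 0,"claw": 0.05}])

```text
time_s: 9.5
position: [0.6017, 0.181, 0.0095]
ee_rot: [0.999, 0.045, 0.001, -0.0]
wrist_force: [0.3, 0.5, 0.5]
gripper_width: 0.0496
```

Request:
jog_arm(newtons=50, plan=[{"dp": [0,0,-0.004],"spin": 0,"claw": 0.05},{"dp": [0,0,0],"spin": 0,"claw": 0.01},{"dp": [0,0,0],"spin": 0,"claw": 0.01},{"dp": [0,0,0],"spin": 0,"claw": 0.01},{"dp": [0,0,0],"spin": 0,"claw": 0.01},{"dp": [0,0,0],"spin": 0,"claw": 0.01},{"dp": [0,0,0.02],"spin": 0,"claw": 0.01},{"dp": [0,0,0.03],"spin": 0,"claw": 0.01},{"dp": [0,0,0.04],"spin": 0,"claw": 0.01},{"dp": [0,0,0.05],"spin": 0,"claw": 0.01}])

```text
time_s: 10.5
position: [0.5979, 0.1801, 0.1422]
ee_rot: [0.999, 0.045, -0.003, 0.001]
wrist_force: [0.3, 0.2, -0.3]
gripper_width: 0.0189
```

```bash
python3 look.py w7
```

```text
10.5 [0.5979 0.1801 0.1422] yaw -84.86 F [ 0.3  0.2 -0.3] w 0.0189 q [ 0.25  0.24  1.8  -0.    1.1   1.73]
wood [0.4762 0.1683] 4.8 [ 38.4 156.7] [[252. 287.]]
```

View pics/w7b.png

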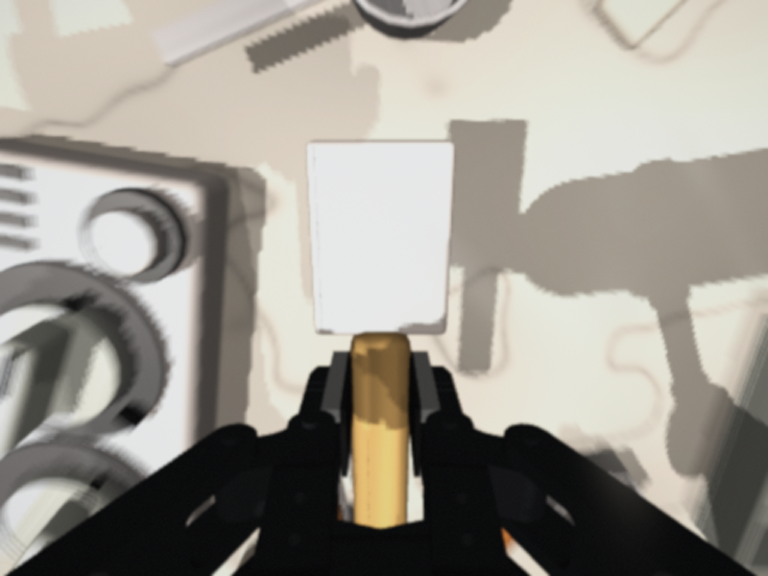

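Request:
jog_arm(plan=[{"dp": [-0.007,-0.03,0.01],"spin": -0.011,"claw": 0.01},{"dp": [-0.007,-0.045,0],"spin": -0.011,"claw": 0.01},{"dp": [-0.007,-0.045,0],"spin": -0.011,"claw": 0.01},{"dp": [-0.007,-0.045,0],"spin": -0.011,"claw": 0.01},{"dp": [-0.007,-0.045,0],"spin": -0.011,"claw": 0.01},{"dp": [-0.007,-0.045,0],"spin": -0.011,"claw": 0.01},{"dp": [-0.007,-0.045,0],"spin": -0.011,"claw": 0.01},{"dp": [-0.007,-0.045,0],"spin": -0.011,"claw": 0.01},{"dp": [-0.007,-0.045,0],"spin": -0.011,"claw": 0.01},{"dp": [-0.007,-0.045,0],"spin": -0.011,"claw": 0.01},{"dp": [-0.007,-0.045,0],"spin": -0.011,"claw": 0.01},{"dp": [-0.003,-0.045,0],"spin": -0.011,"claw": 0.01}])

```text
time_s: 11.75
position: [0.5191, -0.3458, 0.1532]
ee_rot: [1.0, -0.022, -0.0, -0.0]
wrist_force: [0.7, 0.3, -1.1]
gripper_width: 0.0183
```

Request:
jog_arm(plan=[{"dp": [0,0,0],"spin": 0,"claw": 0.01},{"dp": [0,0,0],"spin": 0,"claw": 0.01},{"dp": [0,0,0],"spin": 0,"claw": 0.01}])

```text
time_s: 12.05
position: [0.52, -0.3431, 0.1531]
ee_rot: [1.0, -0.021, -0.001, -0.001]
wrist_force: [0.3, 0.5, -1.2]
gripper_width: 0.0186
```

```bash
python3 look.py w8
```

```text
12.05 [ 0.52   -0.3431  0.1531] yaw -92.4 F [ 0.3  0.5 -1.2] w 0.0186 q [-0.62  0.23  1.8   0.    1.12  0.99]
wood [ 0.3903 -0.3379] -2.4 [ 39.6 161. ] [[252. 287.]]
wood [ 0.4994 -0.4214] -1.6 [ 33.  134.7] [[335. 184.]]
```

View pics/w8b.png

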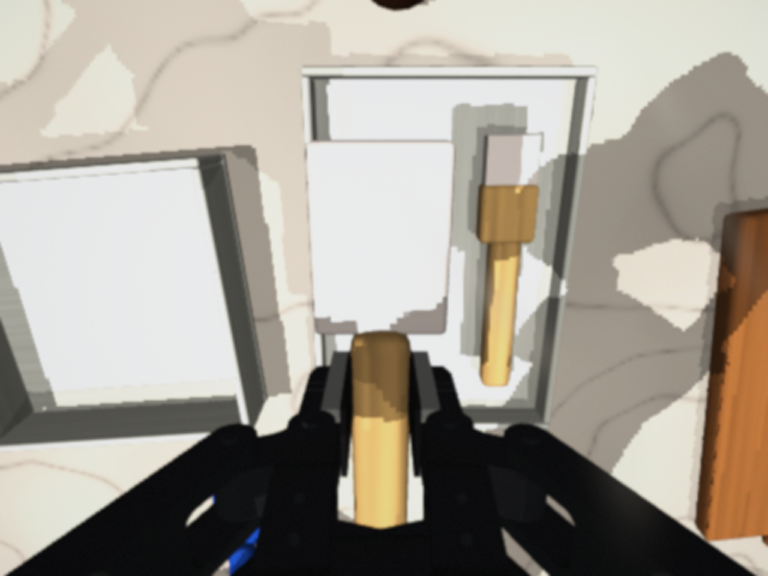

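Request:
jog_arm(plan=[{"dp": [-0.001,-0.002,-0.04],"spin": 0,"claw": 0.01},{"dp": [0,0,-0.04],"spin": 0,"claw": 0.01},{"dp": [0,0,-0.035],"spin": 0,"claw": 0.01},{"dp": [0,0,-0.015],"spin": 0,"claw": 0.01},{"dp": [0,0,-0.009],"spin": 0,"claw": 0.01},{"dp": [0,0,0],"spin": 0,"claw": 0.01},{"dp": [0,0,0],"spin": 0,"claw": 0.01}])

```text
time_s: 12.8
position: [0.5208, -0.3468, 0.0167]
ee_rot: [1.0, -0.021, 0.001, 0.001]
wrist_force: [0.8, -1.0, -1.4]
gripper_width: 0.0182
```

Request:
jog_arm(plan=[{"dp": [0,0,-0.005],"spin": 0,"claw": 0.01},{"dp": [0,0,0],"spin": 0,"claw": 0.01},{"dp": [0,0,0],"spin": 0,"claw": 0.03},{"dp": [0,0,0],"spin": 0,"claw": 0.045},{"dp": [0,0,0],"spin": 0,"claw": 0.045},{"dp": [0,0,0.02],"spin": 0,"claw": 0.045},{"dp": [0,0,0.04],"spin": 0,"claw": 0.045},{"dp": [0,0,0.05],"spin": 0,"claw": 0.045},{"dp": [0,0,0.05],"spin": 0,"claw": 0.045},{"dp": [0,0.03,0.04],"spin": 0,"claw": 0.045},{"dp": [0,0.03,0.0],"spin": 0,"claw": 0.045},{"dp": [0,0,0.0],"spin": 0,"claw": 0.045}])

```text
time_s: 14.0
position: [0.5203, -0.2841, 0.2127]
ee_rot: [1.0, -0.02, 0.002, 0.0]
wrist_force: [-0.2, -0.6, -0.6]
gripper_width: 0.0452
```

Request:
jog_arm(plan=[{"dp": [0,0.03,0.0],"spin": 0,"claw": 0.045},{"dp": [0,0,0.0],"spin": 0,"claw": 0.045},{"dp": [0,0,0.0],"spin": 0,"claw": 0.045}])

```text
time_s: 14.3
position: [0.519, -0.2562, 0.2092]
ee_rot: [1.0, -0.021, -0.001, 0.0]
wrist_force: [-1.0, 0.4, 0.3]
gripper_width: 0.0448
```

```bash
python3 look.py w9
```

```text
14.3 [ 0.519  -0.2562  0.2092] yaw -92.36 F [-1.   0.4  0.3] w 0.0448 q [-0.5   0.1   1.84 -0.    1.2   1.11]
bar [ 0.3743 -0.5329] 12.5 [11.1 92.9] [[508. 288.]]
bar [0.4438 0.0063] 11.7 [17.8 54.5] [[ 11. 253.]]
wood [ 0.4879 -0.3456] -2.2 [ 19.9 102.4] [[332. 184.]]
wood [ 0.4995 -0.4219] -2.1 [ 32.6 134.8] [[401. 166.]]
```

View pics/w9b.png

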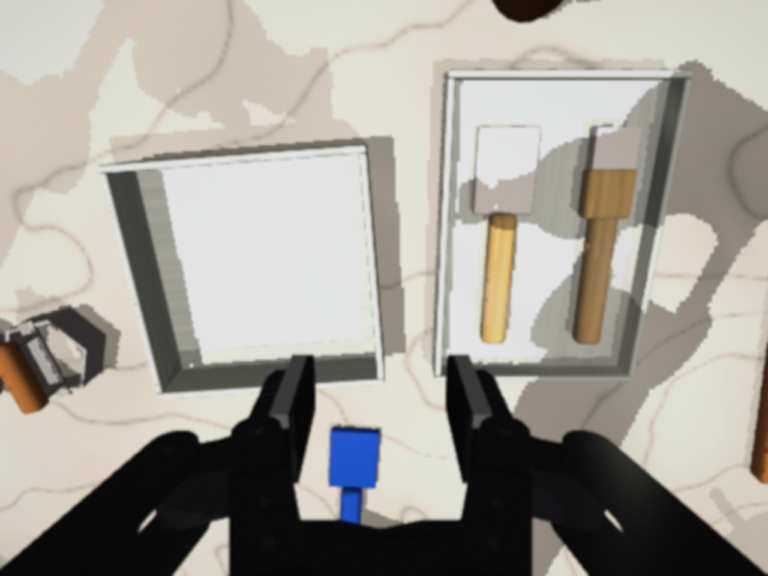

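```bash
python3 - <<'E'
from h import *
c=camst(np.load('pics/w9st.npy'))
P=np.array([ray(c,q[0]*2/3,q[1]*2/3,.045)[:2] for q in [(103,170),(367,148),(383,380),(160,393)]]);print(P.round(4),P.mean(0),[np.linalg.norm(P[i]-P[i-1]).round(3) for i in range(4)])
for i in range(4):
  d=P[i]-P[i-1];print(np.degrees(np.arctan2(d[1],d[0])).round(1))
E
```

```text
[[ 0.5833 -0.0805]
 [ 0.5898 -0.2517]
 [ 0.4216 -0.2553]
 [ 0.4176 -0.0855]] [ 0.50307294 -0.16824072] [np.float64(0.166), np.float64(0.171), np.float64(0.168), np.float64(0.17)]
1.7
-87.8
-178.8
91.4
```

Request:
jog_arm(plan=[{"dp": [-0.009,0.033,-0.008],"spin": 0.03,"claw": 0.05},{"dp": [-0.01,0.033,-0.008],"spin": 0.03,"claw": 0.05},{"dp": [-0.01,0.033,-0.008],"spin": 0.03,"claw": 0.05},{"dp": [-0.01,0.033,-0.008],"spin": 0.03,"claw": 0.05},{"dp": [-0.01,0.033,-0.008],"spin": 0.03,"claw": 0.05},{"dp": [-0.01,0.033,-0.008],"spin": 0.03,"claw": 0.05},{"dp": [-0.01,0.033,-0.008],"spin": 0.03,"claw": 0.05},{"dp": [-0.01,0.033,-0.008],"spin": 0.024,"claw": 0.05},{"dp": [0,0,0],"spin": 0,"claw": 0.05},{"dp": [0,0,0],"spin": 0,"claw": 0.05},{"dp": [0,0,0],"spin": 0,"claw": 0.05}])

```text
time_s: 15.45
position: [0.4413, 0.0067, 0.1463]
ee_rot: [0.995, 0.095, 0.0, 0.0]
wrist_force: [-0.3, 0.3, 0.1]
gripper_width: 0.0502
```

```bash
python3 look.py w10
```

```text
15.45 [0.4413 0.0067 0.1463] yaw -79.07 F [-0.3  0.3  0.1] w 0.0502 q [-0.04 -0.12  2.17 -0.    1.08  1.34]
bar [0.4428 0.0097] 10.9 [15.1 54.6] [[248. 193.]]
bar [0.4366 0.0916] -25.2 [16.1 55.2] [[143. 182.]]
bar [0.4387 0.192 ] 14.2 [15.5 52.7] [[ 10. 156.]]
```

View pics/w10b.png

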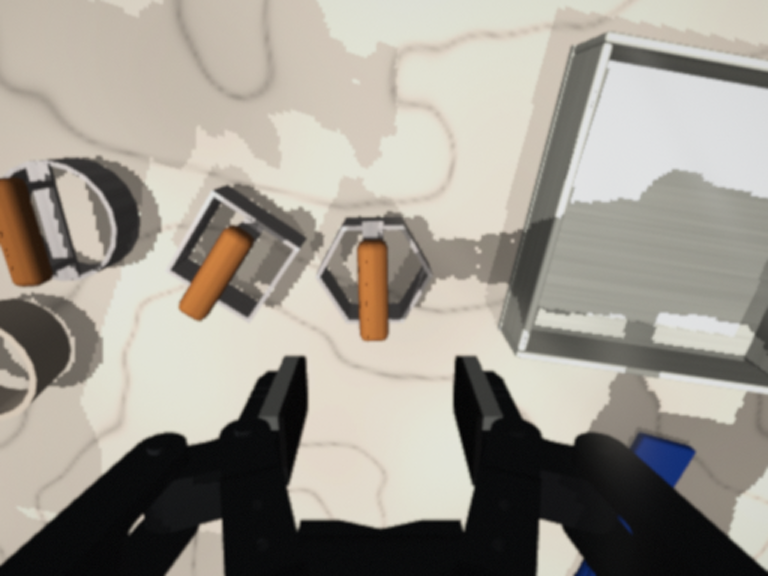

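Request:
jog_arm(newtons=50, plan=[{"dp": [0.001,0.003,-0.035],"spin": 0,"claw": 0.05},{"dp": [0,0,-0.035],"spin": 0,"claw": 0.05},{"dp": [0,0,-0.025],"spin": 0,"claw": 0.05},{"dp": [0,0,-0.01],"spin": 0,"claw": 0.05},{"dp": [0,0,-0.005],"spin": 0,"claw": 0.05},{"dp": [0,0,0],"spin": 0,"claw": 0.05},{"dp": [0,0,0],"spin": 0,"claw": 0.05}])

```text
time_s: 16.2
position: [0.4428, 0.0105, 0.0372]
ee_rot: [0.995, 0.095, 0.001, 0.0]
wrist_force: [-0.5, -0.8, 0.0]
gripper_width: 0.05
```

Request:
jog_arm(newtons=60, plan=[{"dp": [0,0,0],"spin": 0,"claw": 0.005},{"dp": [0,0,0],"spin": 0,"claw": 0.005},{"dp": [0,0,0],"spin": 0,"claw": 0.005},{"dp": [0,0,0],"spin": 0,"claw": 0.005},{"dp": [0,0,0],"spin": 0,"claw": 0.005},{"dp": [0,0,0.02],"spin": 0,"claw": 0.005},{"dp": [0,0,0.03],"spin": 0,"claw": 0.005},{"dp": [0,0,0.03],"spin": 0,"claw": 0.005},{"dp": [0,0,0.03],"spin": 0,"claw": 0.005}])

```text
time_s: 17.1
position: [0.4405, 0.0109, 0.1464]
ee_rot: [0.995, 0.096, -0.001, -0.0]
wrist_force: [0.6, 0.4, -0.4]
gripper_width: 0.0151
```

```bash
python3 look.py w11
```

```text
17.1 [0.4405 0.0109 0.1464] yaw -79.01 F [ 0.6  0.4 -0.4] w 0.0151 q [-0.03 -0.12  2.17  0.    1.09  1.35]
bar [ 0.3682 -0.0038] 12.0 [ 29.4 109.2] [[253. 273.]]
bar [0.4361 0.0922] -25.2 [16.2 55.1] [[148. 182.]]
bar [0.4385 0.1928] 14.2 [15.1 53.5] [[ 14. 155.]]
```

View pics/w11b.png

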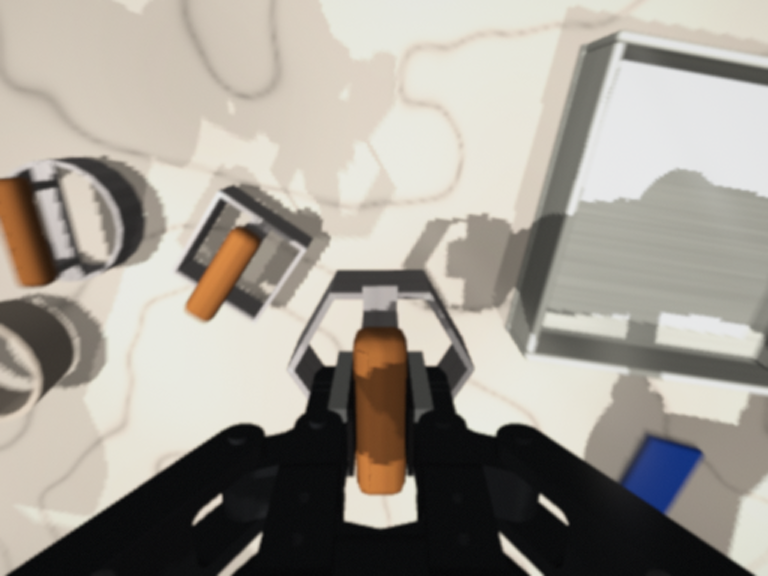

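Request:
jog_arm(plan=[{"dp": [0.014,-0.019,0],"spin": -0.023,"claw": 0.005},{"dp": [0.014,-0.019,0],"spin": -0.023,"claw": 0.005},{"dp": [0.014,-0.02,0],"spin": -0.023,"claw": 0.005},{"dp": [0.014,-0.02,0],"spin": -0.023,"claw": 0.005},{"dp": [0.014,-0.02,0],"spin": -0.024,"claw": 0.005},{"dp": [0.015,-0.02,0],"spin": -0.024,"claw": 0.005},{"dp": [0.016,-0.02,0],"spin": -0.024,"claw": 0.005},{"dp": [0,0,0],"spin": 0,"claw": 0.005},{"dp": [0,0,0],"spin": 0,"claw": 0.005},{"dp": [0,0,0],"spin": 0,"claw": 0.005}])

```text
time_s: 18.15
position: [0.5414, -0.1265, 0.1452]
ee_rot: [1.0, 0.014, -0.001, -0.0]
wrist_force: [0.3, 0.1, -0.6]
gripper_width: 0.015
```

```bash
python3 look.py w12
```

```text
18.15 [ 0.5414 -0.1265  0.1452] yaw -88.38 F [ 0.3  0.1 -0.6] w 0.015 q [-0.27  0.11  1.95  0.    1.08  1.27]
bar [0.4376 0.0852] -13.1 [15.1 57.2] [[  7. 299.]]
bar [ 0.4682 -0.1292] 2.1 [ 29.4 107.6] [[253. 274.]]
wood [ 0.4866 -0.3454] -1.8 [ 22.3 104.4] [[475. 235.]]
```

View pics/w12b.png

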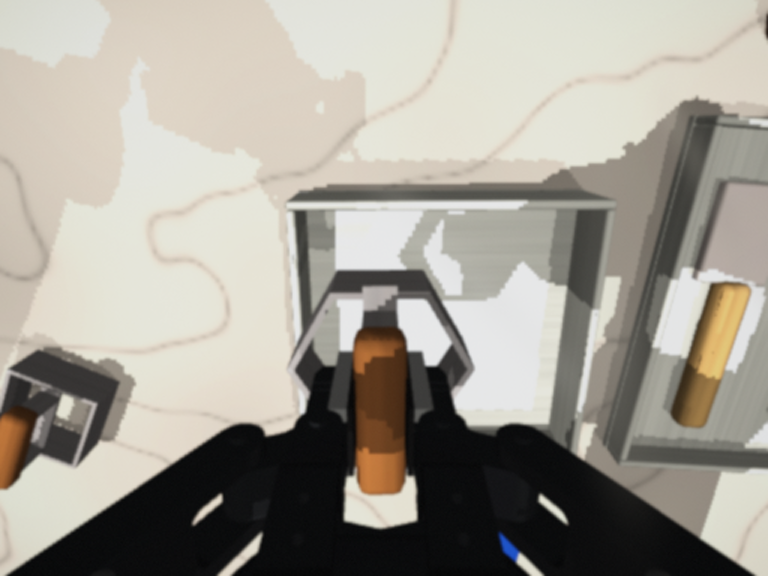

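Request:
jog_arm(plan=[{"dp": [0.001,-0.001,-0.035],"spin": 0,"claw": 0.005},{"dp": [0,0,-0.035],"spin": 0,"claw": 0.005},{"dp": [0,0,-0.02],"spin": 0,"claw": 0.005},{"dp": [0,0,-0.008],"spin": 0,"claw": 0.005},{"dp": [0,0,0],"spin": 0,"claw": 0.005},{"dp": [0,0,0],"spin": 0,"claw": 0.005}])

```text
time_s: 18.8
position: [0.5442, -0.1282, 0.0491]
ee_rot: [1.0, 0.014, 0.001, 0.0]
wrist_force: [0.9, 0.2, -0.7]
gripper_width: 0.0151
```

Request:
jog_arm(plan=[{"dp": [-0.002,0,-0.006],"spin": 0,"claw": 0.005},{"dp": [0,0,0],"spin": 0,"claw": 0.005},{"dp": [0,0,0],"spin": 0,"claw": 0.005}])

```text
time_s: 19.1
position: [0.5415, -0.1283, 0.0424]
ee_rot: [1.0, 0.014, 0.0, 0.0]
wrist_force: [0.4, -0.2, -0.4]
gripper_width: 0.0146
```

Request:
jog_arm(plan=[{"dp": [0,0,-0.001],"spin": 0,"claw": 0.03},{"dp": [0,0,0],"spin": 0,"claw": 0.045},{"dp": [0,0,0],"spin": 0,"claw": 0.045},{"dp": [0,0,0.02],"spin": 0,"claw": 0.05},{"dp": [0,0,0.04],"spin": 0,"claw": 0.05},{"dp": [-0.005,0.03,0.04],"spin": -0.06,"claw": 0.05},{"dp": [-0.02,0.04,0],"spin": -0.08,"claw": 0.05},{"dp": [-0.02,0.04,0],"spin": -0.08,"claw": 0.05},{"dp": [-0.02,0.04,0],"spin": -0.08,"claw": 0.05},{"dp": [-0.02,0.04,0],"spin": -0.08,"claw": 0.05},{"dp": [-0.02,0.03,0],"spin": -0.088,"claw": 0.05},{"dp": [0,0,0],"spin": 0,"claw": 0.05}])

```text
time_s: 20.3
position: [0.4338, 0.0943, 0.1405]
ee_rot: [0.976, -0.217, -0.001, -0.0]
wrist_force: [-0.6, -0.4, -0.1]
gripper_width: 0.0502
```

Request:
jog_arm(plan=[{"dp": [0,0,0],"spin": 0,"claw": 0.05},{"dp": [0,0,0],"spin": 0,"claw": 0.05}])

```text
time_s: 20.5
position: [0.4371, 0.0912, 0.141]
ee_rot: [0.976, -0.218, 0.001, 0.0]
wrist_force: [-0.1, 0.2, 0.4]
gripper_width: 0.0497
```

```bash
python3 look.py w13
```

```text
20.5 [0.4371 0.0912 0.141 ] yaw -115.19 F [-0.1  0.2  0.4] w 0.0497 q [ 0.15 -0.1   2.17 -0.    1.07  2.16]
bar [0.4386 0.1923] 14.4 [16.2 54.5] [[139. 247.]]
bar [0.4361 0.0922] -25.2 [14.8 54.1] [[252. 199.]]
```

View pics/w13b.png

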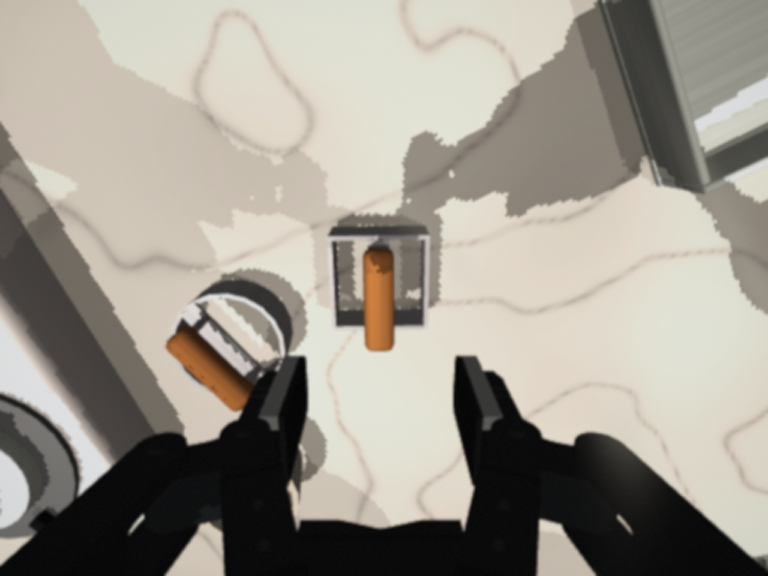

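Request:
jog_arm(newtons=60, plan=[{"dp": [-0.001,0.001,-0.035],"spin": 0,"claw": 0.05},{"dp": [0,0,-0.035],"spin": 0,"claw": 0.05},{"dp": [0,0,-0.02],"spin": 0,"claw": 0.05},{"dp": [0,0,-0.011],"spin": 0,"claw": 0.05},{"dp": [0,0,-0.004],"spin": 0,"claw": 0.05},{"dp": [0,0,0],"spin": 0,"claw": 0.05},{"dp": [0,0,0],"spin": 0,"claw": 0.05}])

```text
time_s: 21.25
position: [0.4367, 0.0926, 0.0368]
ee_rot: [0.976, -0.219, 0.001, -0.0]
wrist_force: [0.6, 0.3, -0.7]
gripper_width: 0.0503
```

Request:
jog_arm(newtons=60, plan=[{"dp": [0,0,0],"spin": 0,"claw": 0.005},{"dp": [0,0,0],"spin": 0,"claw": 0.005},{"dp": [0,0,0],"spin": 0,"claw": 0.005},{"dp": [0,0,0],"spin": 0,"claw": 0.005},{"dp": [0,0,0],"spin": 0,"claw": 0.005},{"dp": [0,0,0.02],"spin": 0,"claw": 0.005},{"dp": [0,0,0.03],"spin": 0,"claw": 0.005},{"dp": [0,0,0.03],"spin": 0,"claw": 0.005},{"dp": [0,0,0.05],"spin": 0,"claw": 0.005}])

```text
time_s: 22.15
position: [0.4323, 0.0922, 0.1638]
ee_rot: [0.976, -0.218, -0.003, 0.001]
wrist_force: [1.6, -0.7, -0.2]
gripper_width: 0.0149
```

Request:
jog_arm(plan=[{"dp": [0.006,-0.03,0.02],"spin": 0.047,"claw": 0.005},{"dp": [0.006,-0.03,0],"spin": 0.047,"claw": 0.005},{"dp": [0.007,-0.03,0],"spin": 0.047,"claw": 0.005},{"dp": [0.007,-0.03,0],"spin": 0.047,"claw": 0.005},{"dp": [0.007,-0.03,0],"spin": 0.047,"claw": 0.005},{"dp": [0.007,-0.03,0],"spin": 0.047,"claw": 0.005},{"dp": [0.007,-0.03,0],"spin": 0.047,"claw": 0.005},{"dp": [0.007,-0.03,0],"spin": 0.047,"claw": 0.005},{"dp": [0.007,-0.03,0],"spin": 0.047,"claw": 0.005},{"dp": [0.007,-0.03,0],"spin": 0.047,"claw": 0.005},{"dp": [0,0,0],"spin": 0,"claw": 0.005},{"dp": [0,0,0],"spin": 0,"claw": 0.005}])

```text
time_s: 23.35
position: [0.5028, -0.2076, 0.185]
ee_rot: [1.0, 0.014, -0.001, -0.001]
wrist_force: [-0.4, 0.5, -1.2]
gripper_width: 0.0148
```

```bash
python3 look.py w14
```

```text
23.35 [ 0.5028 -0.2076  0.185 ] yaw -88.4 F [-0.4  0.5 -1.2] w 0.0148 q [-0.44  0.05  1.94  0.    1.16  1.11]
bar [ 0.4015 -0.2107] 2.6 [ 34.4 128.1] [[253. 274.]]
bar [ 0.5399 -0.1291] 2.0 [17.  54.3] [[163. 137.]]
wood [ 0.4873 -0.3448] -2.6 [ 21.  103.2] [[382. 184.]]
wood [ 0.4993 -0.4231] -1.1 [ 33.5 135.5] [[458. 168.]]
```

View pics/w14b.png

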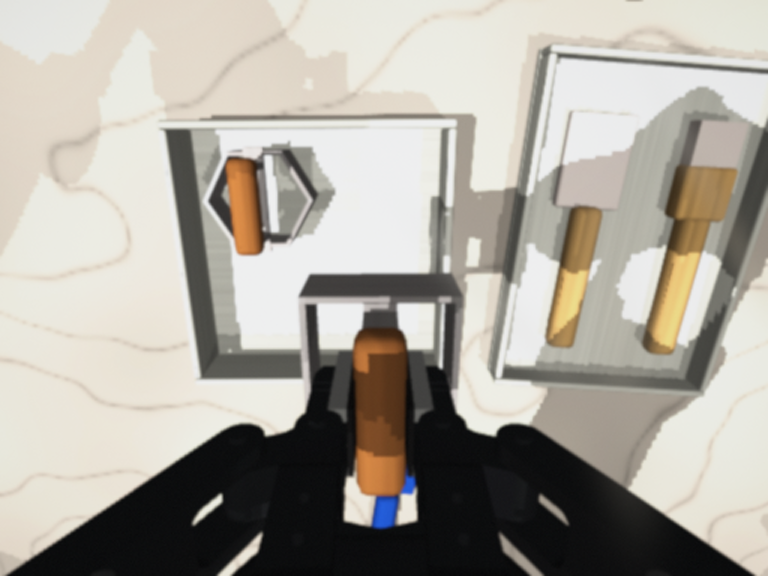

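Request:
jog_arm(plan=[{"dp": [0.001,0,-0.04],"spin": 0,"claw": 0.005},{"dp": [0,0,-0.04],"spin": 0,"claw": 0.005},{"dp": [0,0,-0.035],"spin": 0,"claw": 0.005},{"dp": [0,0,-0.015],"spin": 0,"claw": 0.005},{"dp": [0,0,-0.008],"spin": 0,"claw": 0.005},{"dp": [0,0,0],"spin": 0,"claw": 0.005},{"dp": [0,0,0],"spin": 0,"claw": 0.005}])

```text
time_s: 24.1
position: [0.5058, -0.2078, 0.0494]
ee_rot: [1.0, 0.015, 0.001, 0.001]
wrist_force: [0.6, -0.2, -0.5]
gripper_width: 0.0149
```

Request:
jog_arm(plan=[{"dp": [-0.001,0,-0.007],"spin": 0,"claw": 0.005},{"dp": [0,0,0],"spin": 0,"claw": 0.005},{"dp": [0,0,-0.001],"spin": 0,"claw": 0.03},{"dp": [0,0,0],"spin": 0,"claw": 0.045},{"dp": [0,0,0],"spin": 0,"claw": 0.045},{"dp": [0,0,0.02],"spin": 0,"claw": 0.045},{"dp": [0,0,0.04],"spin": 0,"claw": 0.05},{"dp": [0,0.02,0.05],"spin": 0.02,"claw": 0.05},{"dp": [-0.006,0.04,0.01],"spin": 0.02,"claw": 0.05},{"dp": [-0.006,0.04,0],"spin": 0.02,"claw": 0.05},{"dp": [-0.006,0.04,0],"spin": 0.02,"claw": 0.05},{"dp": [-0.008,0.04,0],"spin": 0.02,"claw": 0.05}])

```text
time_s: 25.3
position: [0.4771, -0.0275, 0.1566]
ee_rot: [0.998, 0.065, 0.001, 0.0]
wrist_force: [0.5, 1.0, 0.5]
gripper_width: 0.0503
```

Request:
jog_arm(plan=[{"dp": [-0.008,0.04,0],"spin": 0.02,"claw": 0.05},{"dp": [-0.008,0.04,0],"spin": 0.02,"claw": 0.05},{"dp": [-0.008,0.04,0],"spin": 0.02,"claw": 0.05},{"dp": [-0.008,0.04,0],"spin": 0.02,"claw": 0.05},{"dp": [-0.008,0.04,0],"spin": 0.02,"claw": 0.05},{"dp": [0,0.02,0],"spin": 0.016,"claw": 0.05},{"dp": [0,0,0],"spin": 0,"claw": 0.05},{"dp": [0,0,0],"spin": 0,"claw": 0.05},{"dp": [0,0,0],"spin": 0,"claw": 0.05}])

```text
time_s: 26.2
position: [0.4373, 0.1903, 0.156]
ee_rot: [0.993, 0.122, -0.0, 0.0]
wrist_force: [-0.7, -0.1, -0.4]
gripper_width: 0.0503
```

```bash
python3 look.py w15
```

```text
26.2 [0.4373 0.1903 0.156 ] yaw -75.97 F [-0.7 -0.1 -0.4] w 0.0503 q [ 0.36 -0.05  2.1  -0.    1.1   1.68]
bar [0.4395 0.195 ] 14.0 [14.9 53.7] [[247. 188.]]
```

View pics/w15b.png

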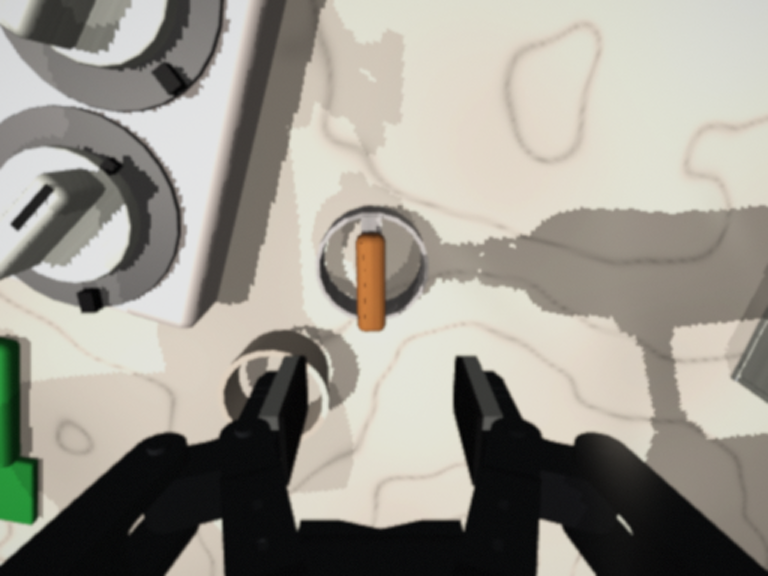

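Request:
jog_arm(newtons=60, plan=[{"dp": [0.001,0.004,-0.035],"spin": 0,"claw": 0.04},{"dp": [0,0,-0.035],"spin": 0,"claw": 0.04},{"dp": [0,0,-0.03],"spin": 0,"claw": 0.04},{"dp": [0,0,-0.014],"spin": 0,"claw": 0.04},{"dp": [0,0,-0.005],"spin": 0,"claw": 0.04},{"dp": [0,0,0],"spin": 0,"claw": 0.04},{"dp": [0,0,0],"spin": 0,"claw": 0.04}])

```text
time_s: 26.95
position: [0.4395, 0.1951, 0.0381]
ee_rot: [0.993, 0.122, 0.001, -0.0]
wrist_force: [-0.2, -0.2, 0.3]
gripper_width: 0.0399
```

Request:
jog_arm(newtons=60, plan=[{"dp": [0,0,-0.001],"spin": 0,"claw": 0.005},{"dp": [0,0,0],"spin": 0,"claw": 0.005},{"dp": [0,0,0],"spin": 0,"claw": 0.005},{"dp": [0,0,0],"spin": 0,"claw": 0.005},{"dp": [0,0,0],"spin": 0,"claw": 0.005},{"dp": [0,0,0.02],"spin": 0,"claw": 0.005},{"dp": [0,0,0.03],"spin": 0,"claw": 0.005},{"dp": [0,0,0.04],"spin": 0,"claw": 0.005},{"dp": [0,0,0.05],"spin": 0,"claw": 0.005}])

```text
time_s: 27.85
position: [0.4359, 0.1943, 0.1748]
ee_rot: [0.992, 0.123, -0.003, 0.001]
wrist_force: [0.9, -0.2, -1.6]
gripper_width: 0.0147
```

Request:
jog_arm(plan=[{"dp": [0.002,-0.032,0.01],"spin": -0.021,"claw": 0.005},{"dp": [0.002,-0.032,0],"spin": -0.021,"claw": 0.005},{"dp": [0.002,-0.032,0],"spin": -0.021,"claw": 0.005},{"dp": [0.002,-0.032,0],"spin": -0.021,"claw": 0.005},{"dp": [0.002,-0.032,0],"spin": -0.021,"claw": 0.005},{"dp": [0.002,-0.032,0],"spin": -0.022,"claw": 0.005},{"dp": [0.002,-0.032,0],"spin": -0.022,"claw": 0.005},{"dp": [0.002,-0.032,0],"spin": -0.022,"claw": 0.005},{"dp": [0.003,-0.034,0],"spin": -0.022,"claw": 0.005},{"dp": [0.003,-0.034,0],"spin": -0.022,"claw": 0.005},{"dp": [0,0,0],"spin": 0,"claw": 0.005},{"dp": [0,0,0],"spin": 0,"claw": 0.005}])

```text
time_s: 29.05
position: [0.4597, -0.129, 0.1854]
ee_rot: [1.0, 0.014, -0.001, -0.001]
wrist_force: [-0.0, 1.3, -0.9]
gripper_width: 0.015
```

```bash
python3 look.py w16
```

```text
29.05 [ 0.4597 -0.129   0.1854] yaw -88.34 F [-0.   1.3 -0.9] w 0.015 q [-0.33 -0.08  2.06  0.    1.16  1.22]
bar [ 0.358  -0.1324] 1.6 [ 35.6 128. ] [[253. 274.]]
bar [ 0.5028 -0.2086] 1.8 [17.3 54.2] [[347. 135.]]
bar [ 0.5401 -0.129 ] 2.3 [14.4 53.1] [[255.  87.]]
wood [ 0.4871 -0.3449] -2.9 [ 22.6 103.2] [[466. 147.]]
```

View pics/w16b.png

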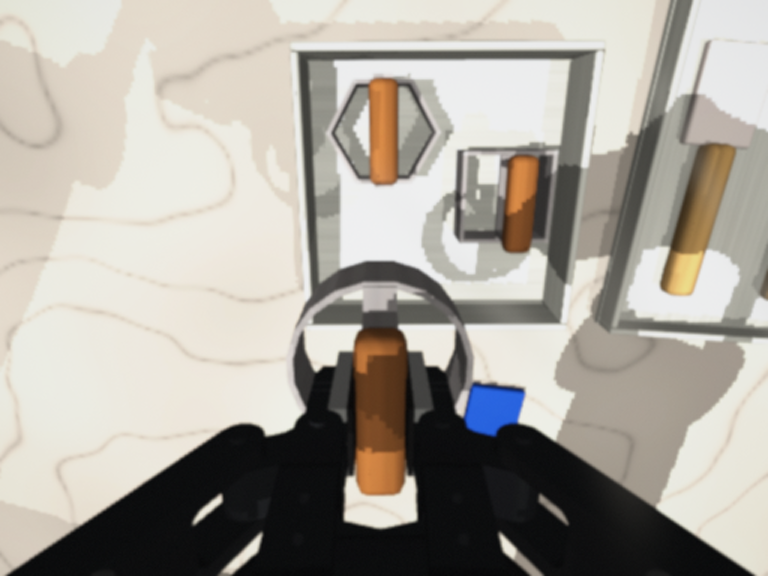

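Request:
jog_arm(plan=[{"dp": [0.003,-0.001,-0.04],"spin": 0,"claw": 0.005},{"dp": [0,0,-0.04],"spin": 0,"claw": 0.005},{"dp": [0,0,-0.035],"spin": 0,"claw": 0.005},{"dp": [0,0,-0.012],"spin": 0,"claw": 0.005},{"dp": [0,0,-0.006],"spin": 0,"claw": 0.005},{"dp": [0,0,0],"spin": 0,"claw": 0.005},{"dp": [0,0,0],"spin": 0,"claw": 0.005}])

```text
time_s: 29.8
position: [0.465, -0.13, 0.0549]
ee_rot: [1.0, 0.016, 0.002, 0.0]
wrist_force: [0.0, 0.1, -0.3]
gripper_width: 0.015
```

Good position; lower, release, and rise to a wide view of both trays.

Request:
jog_arm(plan=[{"dp": [0,0,-0.008],"spin": 0,"claw": 0.005},{"dp": [0,0,-0.004],"spin": 0,"claw": 0.005},{"dp": [0,0,0],"spin": 0,"claw": 0.005},{"dp": [0,0,0],"spin": 0,"claw": 0.03},{"dp": [0,0,0],"spin": 0,"claw": 0.045},{"dp": [0,0,0],"spin": 0,"claw": 0.045},{"dp": [0,0,0.02],"spin": 0,"claw": 0.045},{"dp": [0,0,0.04],"spin": 0,"claw": 0.045},{"dp": [0,0,0.05],"spin": 0,"claw": 0.045},{"dp": [0,-0.01,0.05],"spin": 0,"claw": 0.045},{"dp": [0,-0.03,0.04],"spin": 0,"claw": 0.045},{"dp": [0,-0.04,0.04],"spin": 0,"claw": 0.045}])

```text
time_s: 31.0
position: [0.4637, -0.2052, 0.2784]
ee_rot: [1.0, 0.016, 0.001, 0.0]
wrist_force: [0.5, -0.1, -0.2]
gripper_width: 0.0448
```

Request:
jog_arm(plan=[{"dp": [0,-0.03,0.02],"spin": 0,"claw": 0.045},{"dp": [0,-0.03,0],"spin": 0,"claw": 0.045},{"dp": [0,0,0],"spin": 0,"claw": 0.045},{"dp": [0,0,0],"spin": 0,"claw": 0.045}])

```text
time_s: 31.4
position: [0.4629, -0.2651, 0.2948]
ee_rot: [1.0, 0.015, -0.0, -0.001]
wrist_force: [-1.1, 0.4, -0.6]
gripper_width: 0.0451
```

```bash
python3 look.py w17
```

```text
31.4 [ 0.4629 -0.2651  0.2948] yaw -88.33 F [-1.1  0.4 -0.6] w 0.0451 q [-0.57 -0.04  1.82  0.    1.36  0.97]
bar [ 0.4622 -0.1303] 1.8 [17.4 54.1] [[144. 152.]]
bar [ 0.5028 -0.2089] 2.5 [15.5 52. ] [[207. 121.]]
bar [ 0.5403 -0.1288] 2.3 [16.9 52.8] [[137.  86.]]
wood [ 0.4875 -0.3456] -2.3 [ 19.4 101.6] [[313. 130.]]
wood [ 0.4996 -0.4211] -0.4 [ 35.3 135.4] [[370. 118.]]
```

View pics/w17b.png

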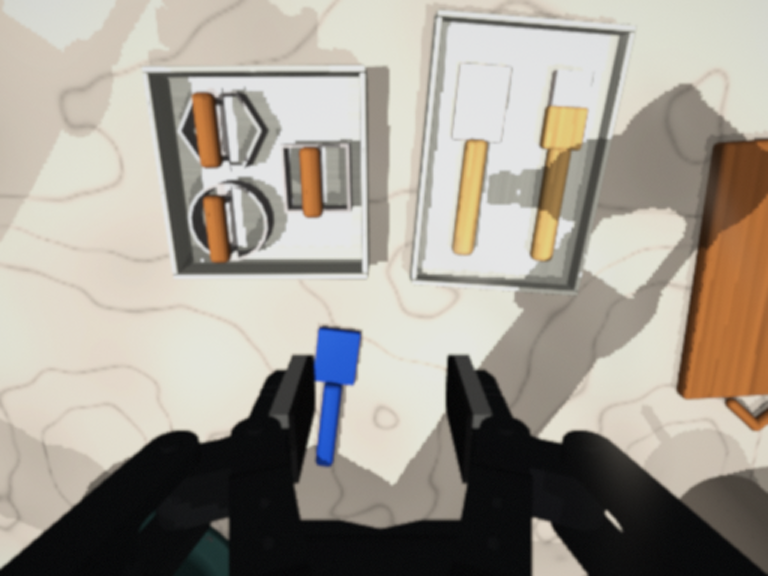

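Request:
jog_arm(plan=[{"dp": [0.003,0.03,0],"spin": 0,"claw": 0.06},{"dp": [0.003,0.05,0],"spin": 0,"claw": 0.06},{"dp": [0.003,0.05,0],"spin": 0,"claw": 0.06},{"dp": [0.003,0.05,0],"spin": 0,"claw": 0.06},{"dp": [0.003,0.05,0],"spin": 0,"claw": 0.06},{"dp": [0.003,0.05,0],"spin": 0,"claw": 0.06},{"dp": [0.003,0.05,0],"spin": 0,"claw": 0.06},{"dp": [0.003,0.05,0],"spin": 0,"claw": 0.06},{"dp": [0.003,0.05,0],"spin": 0,"claw": 0.06},{"dp": [0.003,0.05,0],"spin": 0,"claw": 0.06},{"dp": [0.003,0.05,0],"spin": 0,"claw": 0.06},{"dp": [0.003,0.05,0],"spin": 0,"claw": 0.06}])

```text
time_s: 32.65
position: [0.4974, 0.3169, 0.2948]
ee_rot: [1.0, 0.016, -0.001, 0.0]
wrist_force: [0.6, -0.5, -0.6]
gripper_width: 0.0598
```

Request:
jog_arm(plan=[{"dp": [0,0.03,0],"spin": 0,"claw": 0.06},{"dp": [0,0,0],"spin": 0,"claw": 0.06},{"dp": [0,0,0],"spin": 0,"claw": 0.06},{"dp": [0,0,0],"spin": 0,"claw": 0.06}])

```text
time_s: 33.05
position: [0.4985, 0.3434, 0.295]
ee_rot: [1.0, 0.016, -0.0, 0.0]
wrist_force: [-0.1, -0.3, 0.3]
gripper_width: 0.06
```

```bash
python3 look.py w18
```

```text
33.05 [0.4985 0.3434 0.295 ] yaw -88.22 F [-0.1 -0.3  0.3] w 0.06 q [ 0.56  0.1   1.68 -0.    1.36  2.1 ]
```

View pics/w18b.png

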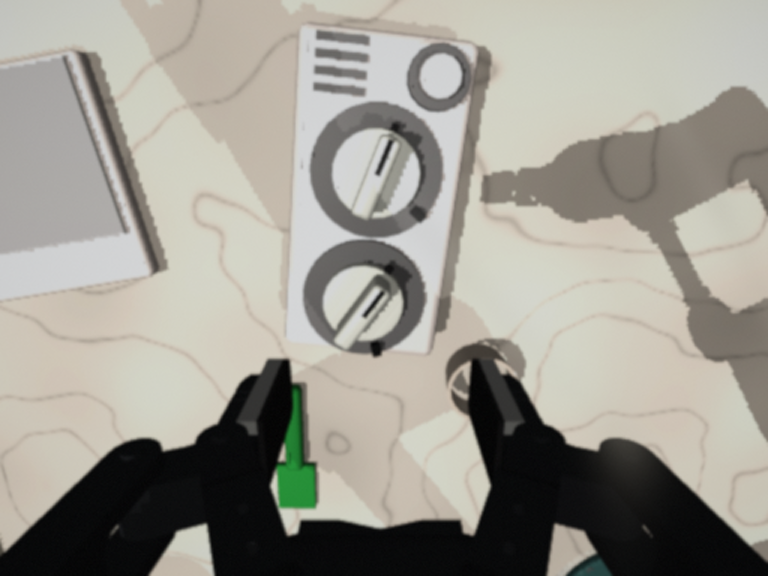

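```bash
python3 - <<'E'
from h import *
im=np.load('pics/w18.npy')
a=im[60:240,180:330,::-1]; cv2.imwrite('pics/z18.png',cv2.resize(a,None,fx=5,fy=3.3,interpolation=cv2.INTER_CUBIC)) if 0 else cv2.imwrite('pics/z18.png',cv2.resize(im[65:240,185:325,::-1],None,fx=3.4,fy=3.4,interpolation=cv2.INTER_CUBIC))
E
```

```text
(no output)
```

View pics/z18.png

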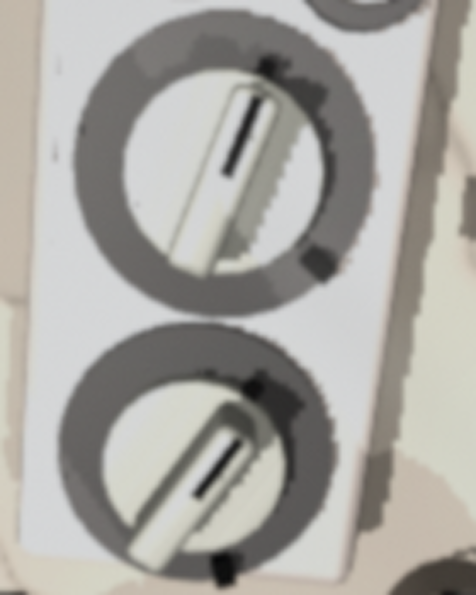

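```bash
python3 - <<'E'
from h import *
c=camst(np.load('pics/w18st.npy'))
def p(x,y,z): return ray(c,185+x/3.4,65+y/3.4,z)[:2]
def q(x,y,z): return ray(c,x*2/3,y*2/3,z)[:2]
A=lambda d:np.degrees(np.arctan2(d[1],d[0]))
cons=np.array([q(302,24,.05),q(476,43,.05),q(429,353,.05),q(288,337,.05)]);print('cons',cons.round(4),cons.mean(0).round(4),A(cons[1]-cons[2]),A(cons[0]-cons[3]))
cc=cons.mean(0)
D={}
for n,r,t,no,l1,l2 in [('heat',(224.5,163.5),(320,263),(268,65),(258,97),(228,176)),('time',(197,452),(224,569),(253,388),(240,438),(198,497))]:
    ctr=p(*r,.055);tab=p(*t,.063);nose=p(*no,.063);a=p(*l1,.1);b=p(*l2,.1)
    print(n,'ctr',ctr.round(4),'tab r',np.linalg.norm(tab-ctr).round(4),A(tab-ctr).round(1),'nose r',np.linalg.norm(nose-ctr).round(4),A(nose-ctr).round(1),'line',A(a-b).round(1),'linepts',(a-ctr).round(4),(b-ctr).round(4),'cutdisk radii',np.linalg.norm(p(74,163,.055)-ctr).round(4))
    D[n]=ctr
print('axis',A(D['heat']-D['time']),np.linalg.norm(D['heat']-D['time']))
print('button',q(441,75,.056+.006))
E
```

```text
cons [[0.6528 0.405 ]
 [0.6441 0.2742]
 [0.3836 0.2929]
 [0.3961 0.4237]] [0.5192 0.349 ] -4.101223607950611 -4.168419601813383
heat ctr [0.5492 0.3465] tab r 0.0484 -133.2 nose r 0.0364 -22.3 line -19.5 linepts [ 0.0241 -0.0099] [-0.     -0.0013] cutdisk radii 0.0536
time ctr [0.4394 0.3541] tab r 0.0476 -165.6 nose r 0.0356 -35.3 line -32.0 linepts [ 0.0223 -0.0156] [ 0.     -0.0017] cutdisk radii 0.1177
axis -3.953445704376597 0.11003556044010021
button [0.6199905  0.30042961]
```

Request:
jog_arm(plan=[{"dp": [0,0,0],"spin": 0.145,"claw": 0.045},{"dp": [0,0,0],"spin": 0.145,"claw": 0.045},{"dp": [0,0,0],"spin": 0.145,"claw": 0.045},{"dp": [0,0,0],"spin": 0.145,"claw": 0.045},{"dp": [0,0,0],"spin": 0.145,"claw": 0.045},{"dp": [0,0,0],"spin": 0.145,"claw": 0.045},{"dp": [0,0,0],"spin": 0.145,"claw": 0.045},{"dp": [0,0,0],"spin": 0.145,"claw": 0.045},{"dp": [0,0,0],"spin": 0.145,"claw": 0.045},{"dp": [0,0,0],"spin": 0.145,"claw": 0.045},{"dp": [0,0,0],"spin": 0.145,"claw": 0.045},{"dp": [0,0,0],"spin": 0.145,"claw": 0.045}])

```text
time_s: 34.3
position: [0.4995, 0.3424, 0.2958]
ee_rot: [0.632, 0.775, 0.0, 0.0]
wrist_force: [-0.2, 0.1, -0.4]
gripper_width: 0.0451
```

Request:
jog_arm(plan=[{"dp": [0.01,0,-0.01],"spin": 0.145,"claw": 0.045},{"dp": [0.01,0,-0.01],"spin": 0.145,"claw": 0.045},{"dp": [0.01,0,-0.01],"spin": 0.145,"claw": 0.045},{"dp": [0.01,0.003,-0.01],"spin": 0.145,"claw": 0.045},{"dp": [0.01,0,-0.01],"spin": 0.145,"claw": 0.045},{"dp": [0,0,-0.01],"spin": 0.145,"claw": 0.045},{"dp": [0,0,-0.01],"spin": 0.13,"claw": 0.045},{"dp": [0,0,0],"spin": 0,"claw": 0.045},{"dp": [0,0,0],"spin": 0,"claw": 0.045},{"dp": [0,0,0],"spin": 0,"claw": 0.045}])

```text
time_s: 35.3
position: [0.5498, 0.3466, 0.2266]
ee_rot: [0.186, 0.983, 0.0, 0.001]
wrist_force: [0.0, 0.3, 0.0]
gripper_width: 0.0444
```

```bash
python3 look.py w19
```

```text
35.3 [0.5498 0.3466 0.2266] yaw 68.59 F [0.  0.3 0. ] w 0.0444 q [ 0.52  0.22  1.67 -0.    1.25 -0.67]
wood [0.9719 0.5641] -6.5 [55.3 91.4] [[498. 355.]]
```

View pics/w19b.png

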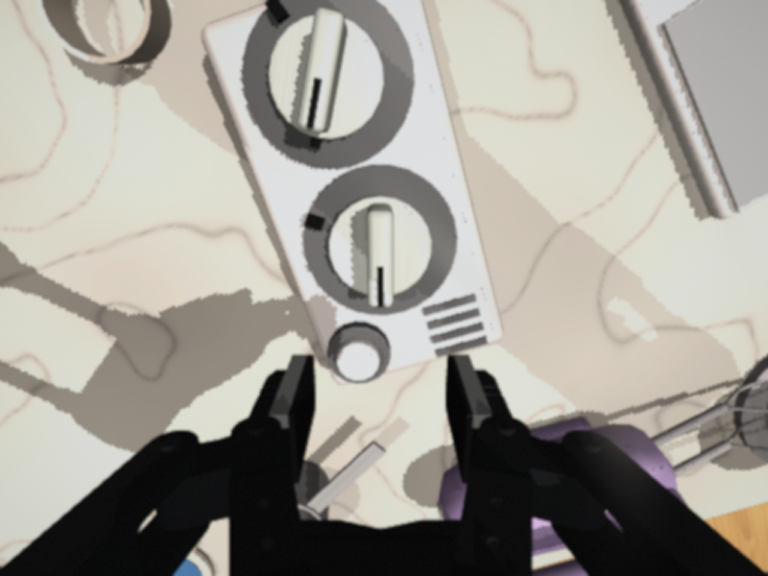

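```bash
python3 - <<'E'
from h import *
im=np.load('pics/w19.npy')
cv2.imwrite('pics/z19.png',cv2.resize(im[0:210,155:310,::-1],None,fx=2.85,fy=2.85,interpolation=cv2.INTER_CUBIC))
c=camst(np.load('pics/w19st.npy')); A=lambda d:np.degrees(np.arctan2(d[1],d[0]))
cc=np.array([.5192,.349]); th=np.radians(-4.1); ux=np.array([np.cos(th),np.sin(th)])
ctr={'heat':cc+.03*ux,'time':cc-.08*ux}
hsv=cv2.cvtColor(im,cv2.COLOR_RGB2HSV)
m=(hsv[...,2]<45).astype(np.uint8); m[225:]=0
n,l,s,ce=cv2.connectedComponentsWithStats(m)
for i in range(1,n):
    if s[i,4]>15:
        print(s[i],ce[i].round(1),[(k,np.linalg.norm(ray(c,*ce[i],.063)[:2]-v).round(4),A(ray(c,*ce[i],.063)[:2]-v).round(1)) for k,v in ctr.items()])
# predicted ring centre pixel
for k,v in ctr.items(): print(k,proj(c,[*v,.055])*1.5, proj(c,[*v,.1])*1.5)
E
```

```text
[178   0  15  16 144] [184.3   7. ] [('heat', np.float64(0.1561), np.float64(-178.7)), ('time', np.float64(0.0478), np.float64(-166.2))]
[206  54   7  31  70] [208.7  68. ] [('heat', np.float64(0.1029), np.float64(-177.8)), ('time', np.float64(0.0137), np.float64(-59.7))]
[206  92   8   7  48] [209.3  95.1] [('heat', np.float64(0.0818), np.float64(-170.6)), ('time', np.float64(0.0359), np.float64(-36.1))]
[204 143  12  10  87] [209.4 147.7] [('heat', np.float64(0.0483), np.float64(-135.5)), ('time', np.float64(0.0861), np.float64(-29.0))]
[253 179   2  25  27] [253.1 191.8] [('heat', np.float64(0.0272), np.float64(-21.9)), ('time', np.float64(0.1362), np.float64(-7.6))]
heat [379.93729058 247.15734797] [379.99328806 265.48635585]
time [327.62348416  84.26614933] [318.63675905  76.90656536]
```

View pics/z19.png

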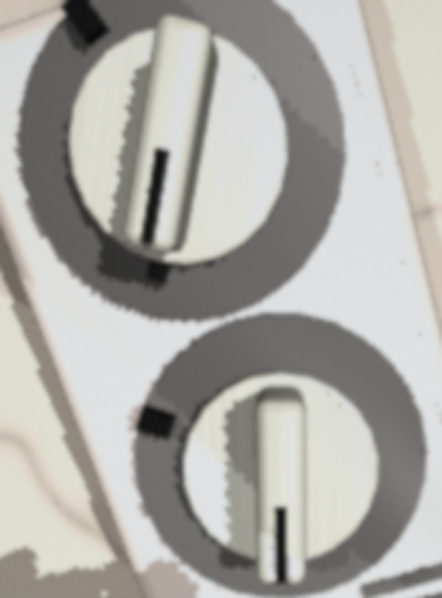

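```bash
python3 - <<'E'
from h import *
from scipy.optimize import least_squares
A=lambda d:np.degrees(np.arctan2(d[1],d[0]))
def go(f,o,k,S):
    c=camst(np.load('pics/%sst.npy'%f))
    for n,(ring,tab,nose,l1,l2) in S.items():
        g=lambda p,z: ray(c,o[0]+p[0]/k,o[1]+p[1]/k,z)[:2]
        P=np.array([g(p,.055) for p in ring])
        r=least_squares(lambda x:np.hypot(*(P-x[:2]).T)-x[2],[*P.mean(0),.054]); C=r.x[:2]
        t=g(tab,.063);s=g(nose,.063)
        print(f,n,C.round(4),r.x[2].round(4),r.fun.round(4),'tab',np.linalg.norm(t-C).round(4),A(t-C).round(1),'nose',np.linalg.norm(s-C).round(4),A(s-C).round(1),'line',A(g(l1,.1)-g(l2,.1)).round(1))
go('w18',(185,65),3.4,{'heat':([(74,160),(375,165),(220,10),(224,317),(118,57),(325,55)],(320,263),(268,65),(258,97),(228,176)),
 'time':([(58,450),(337,455),(195,322),(195,582),(100,360),(300,360)],(224,569),(253,388),(240,438),(198,497))})
go('w19',(155,0),2.85,{'heat':([(135,465),(427,458),(280,313),(283,597),(160,385),(395,370)],(156,421),(281,575),(281,583),(281,507)),
 'time':([(18,145),(345,148),(187,321),(48,240),(315,240)],(84,20),(158,268),(148,243),(161,150))})
E
```

```text
w18 heat [0.5433 0.3477] 0.0533 [ 0.0002  0.0005  0.0004 -0.0002 -0.0002 -0.0007] tab 0.0466 -130.6 nose 0.039 -20.9 line -19.5
w18 time [0.434  0.3545] 0.0544 [ 0.0005 -0.0004 -0.0004 -0.0001 -0.0004  0.0008] tab 0.0454 -165.7 nose 0.0371 -32.5 line -32.0
w19 heat [0.5472 0.3482] 0.0531 [ 0.0008  0.0002  0.0006 -0.0002 -0.001  -0.0004] tab 0.0476 -132.9 nose 0.0407 -21.8 line -21.4
w19 time [0.4372 0.3555] 0.0534 [-0.0002  0.0007  0.0006 -0.0001 -0.0011] tab 0.0458 -164.7 nose 0.037 -33.8 line -32.5
```

```bash
python3 - <<'E'
from h import *
def go(f,o,k,a,b):
    c=camst(np.load('pics/%sst.npy'%f)); g=lambda p,z: ray(c,o[0]+p[0]/k,o[1]+p[1]/k,z)[:2]
    a,b=g(a,.1),g(b,.1); print(f,((a+b)/2).round(4),np.linalg.norm(a-b).round(4),np.degrees(np.arctan2(*(a-b)[::-1])).round(1))
go('w19',(155,0),2.85,(281,583),(281,405))
go('w19',(155,0),2.85,(158,248),(186,18))
go('w18',(185,65),3.4,(257,90),(188,265))
go('w18',(185,65),3.4,(246,425),(145,565))
E
```

```text
w19 [0.5469 0.348 ] 0.0589 -21.4
w19 [0.4381 0.3577] 0.0598 -31.2
w18 [0.5449 0.3482] 0.0584 -20.3
w18 [0.4363 0.3547] 0.0638 -32.4
```

Request:
jog_arm(plan=[{"dp": [-0.003,0.001,-0.03],"spin": 0,"claw": 0.04},{"dp": [0,0,-0.04],"spin": 0,"claw": 0.04},{"dp": [0,0,-0.03],"spin": 0,"claw": 0.04},{"dp": [0,0,-0.01],"spin": 0,"claw": 0.04},{"dp": [0,0,0],"spin": 0,"claw": 0.04},{"dp": [0,0,0],"spin": 0,"claw": 0.04}])

```text
time_s: 35.95
position: [0.5475, 0.3487, 0.1174]
ee_rot: [0.185, 0.983, 0.001, 0.001]
wrist_force: [0.6, 0.4, 0.7]
gripper_width: 0.04
```

```bash
python3 look.py w20
```

```text
35.95 [0.5475 0.3487 0.1174] yaw 68.73 F [0.6 0.4 0.7] w 0.04 q [ 0.53  0.3   1.77  0.    1.06 -0.67]
```

View pics/w20b.png

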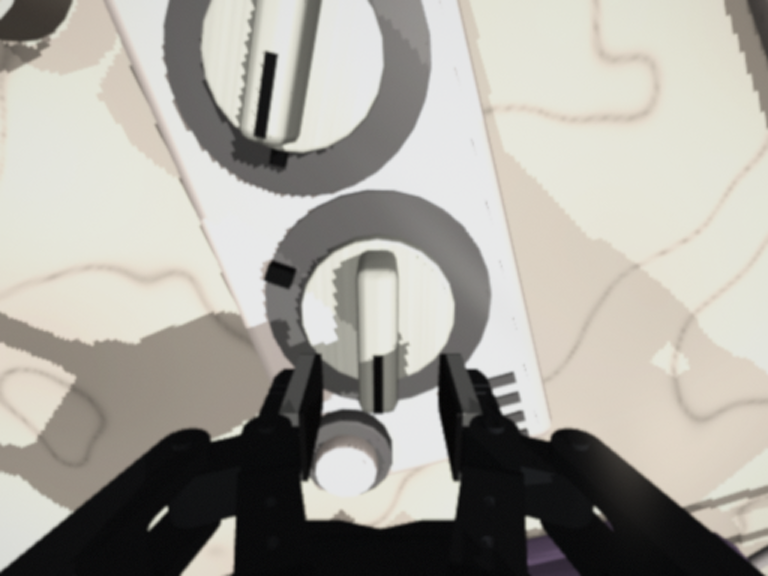

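```bash
python3 - <<'E'
from h import *
from scipy.optimize import least_squares
A=lambda d:np.degrees(np.arctan2(d[1],d[0]))
c=camst(np.load('pics/w20st.npy')); g=lambda p,z: ray(c,p[0]/1.5,p[1]/1.5,z)[:2]
P=np.array([g(p,.055) for p in [(264,297),(491,295),(377,190),(300,222),(460,225),(430,390),(472,355)]])
r=least_squares(lambda x:np.hypot(*(P-x[:2]).T)-.054,[*P.mean(0)]);C=r.x;print(C,r.fun.round(4))
t=g((281,274),.063);print(np.linalg.norm(t-C),A(t-C))
a,b=g((378,412),.1),g((378,270),.1);print((a+b)/2,np.linalg.norm(a-b),A(a-b))
P=np.array([g(p,.055) for p in [(164,45),(431,55),(305,196),(190,130),(412,130)]])
r=least_squares(lambda x:np.hypot(*(P-x[:2]).T)-.054,[*P.mean(0)]);C=r.x;print(C,r.fun.round(4))
E
```

```text
[0.54709554 0.34749186] [-0.0003 -0.0001  0.0003 -0.0011 -0.0003 -0.0007 -0.0004]
0.04663104171344599 -134.30774126117615
[0.54577812 0.34845879] 0.05981327616927219 -21.365023805236614
[0.43695602 0.35633011] [-0.0008 -0.0005  0.0002 -0.0001 -0.0004]
```

Request:
jog_arm(newtons=25, plan=[{"dp": [-0.001,-0.001,-0.02],"spin": 0,"claw": 0.04},{"dp": [0,0,-0.015],"spin": 0,"claw": 0.04},{"dp": [0,0,-0.005],"spin": 0,"claw": 0.04},{"dp": [0,0,0],"spin": 0,"claw": 0.04},{"dp": [0,0,0],"spin": 0,"claw": 0.04}])

```text
time_s: 36.5
position: [0.5457, 0.3473, 0.076]
ee_rot: [0.184, 0.983, 0.0, 0.0]
wrist_force: [-0.4, -0.1, 0.0]
gripper_width: 0.0396
```

Request:
jog_arm(newtons=25, plan=[{"dp": [0,0,0],"spin": 0,"claw": 0.03},{"dp": [0,0,0],"spin": 0,"claw": 0.01},{"dp": [0,0,0],"spin": 0,"claw": 0.01},{"dp": [0,0,0],"spin": 0,"claw": 0.01},{"dp": [0,0,0],"spin": 0,"claw": 0.01}])

```text
time_s: 37.0
position: [0.5461, 0.3479, 0.0765]
ee_rot: [0.184, 0.983, 0.001, 0.001]
wrist_force: [0.6, 3.5, 3.6]
gripper_width: 0.0151
```

```bash
python3 -c "
from h import *
st=robot.observe();print(st['position'],st['wrist_force'],st['torque'],st['gripper_width'],np.degrees(np.arctan2(*(R.from_quat(st['ee_rot']).as_matrix()[[1,0],1]))))"
```

```text
[0.54608828 0.3479081  0.07649292] [0.64706681 3.47978142 3.64440922] [ 0.38209252 -0.06449059  0.0497736 ] 0.015128128038587839 68.75745999252119
```

Request:
jog_arm(plan=[{"dp": [0,0,0],"spin": -0.14,"claw": 0.01},{"dp": [0,0,0],"spin": -0.14,"claw": 0.01},{"dp": [0,0,0],"spin": -0.14,"claw": 0.01},{"dp": [0,0,0],"spin": -0.14,"claw": 0.01},{"dp": [0,0,0],"spin": 0,"claw": 0.01}])

```text
time_s: 37.5
position: [0.5458, 0.3476, 0.0765]
ee_rot: [0.449, 0.894, 0.001, 0.0]
wrist_force: [0.2, 1.9, 6.0]
gripper_width: 0.0154
```

Request:
jog_arm(plan=[{"dp": [0,0,0],"spin": -0.14,"claw": 0.01},{"dp": [0,0,0],"spin": -0.14,"claw": 0.01},{"dp": [0,0,0],"spin": -0.14,"claw": 0.01},{"dp": [0,0,0],"spin": -0.14,"claw": 0.01},{"dp": [0,0,0],"spin": -0.14,"claw": 0.01},{"dp": [0,0,0],"spin": -0.14,"claw": 0.01},{"dp": [0,0,0],"spin": -0.14,"claw": 0.01},{"dp": [0,0,0],"spin": -0.14,"claw": 0.01},{"dp": [0,0,0],"spin": -0.14,"claw": 0.01},{"dp": [0,0,0],"spin": -0.138,"claw": 0.01},{"dp": [0,0,0],"spin": 0,"claw": 0.01},{"dp": [0,0,0],"spin": 0,"claw": 0.01}])

```text
time_s: 38.7
position: [0.5447, 0.3477, 0.0765]
ee_rot: [0.918, 0.397, -0.0, -0.001]
wrist_force: [-3.6, 2.4, 7.7]
gripper_width: 0.0156
```

```bash
python3 look.py w21
```

```text
38.7 [0.5447 0.3477 0.0765] yaw -43.24 F [-3.6  2.4  7.7] w 0.0156 q [0.53 0.34 1.8  0.   0.99 1.28]
```

View pics/w21b.png

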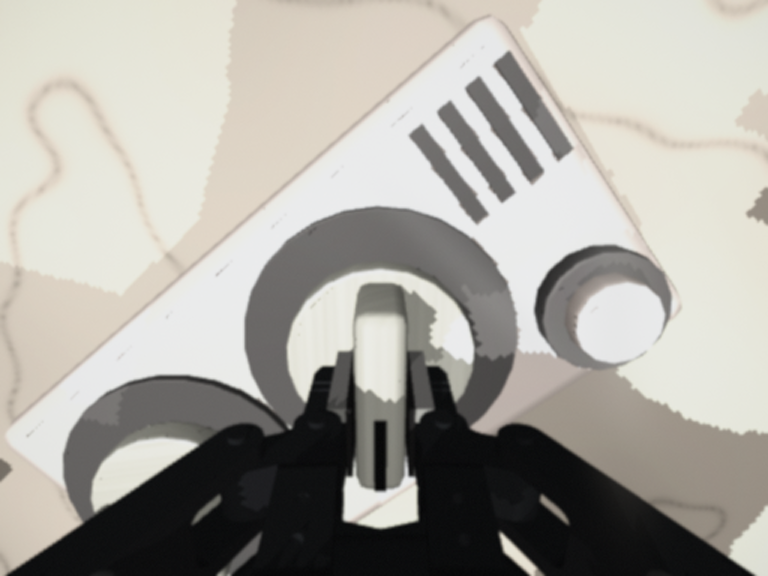

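Request:
jog_arm(plan=[{"dp": [0,0,0],"spin": 0,"claw": 0.03},{"dp": [0,0,0],"spin": 0,"claw": 0.04},{"dp": [0,0,0],"spin": 0,"claw": 0.04},{"dp": [0,0,0.03],"spin": 0,"claw": 0.04},{"dp": [0,0,0.04],"spin": 0,"claw": 0.04},{"dp": [0,0,0.04],"spin": 0,"claw": 0.04},{"dp": [0,0,0.03],"spin": 0,"claw": 0.04},{"dp": [0,0,0],"spin": 0,"claw": 0.04},{"dp": [0,0,0],"spin": 0,"claw": 0.04}])

```text
time_s: 39.65
position: [0.5457, 0.347, 0.2161]
ee_rot: [0.918, 0.396, 0.001, 0.0]
wrist_force: [-0.2, 0.0, -1.0]
gripper_width: 0.0403
```

```bash
python3 look.py w22; python3 -c "
from h import *
im=np.load('pics/w22.npy');cv2.imwrite('pics/z22.png',cv2.resize(im[90:250,160:340,::-1],None,fx=3.5,fy=3.5,interpolation=cv2.INTER_CUBIC))"
```

```text
39.65 [0.5457 0.347  0.2161] yaw -43.4 F [-0.2  0.  -1. ] w 0.0403 q [ 0.53  0.22  1.69 -0.    1.23  1.29]
```

View pics/z22.png

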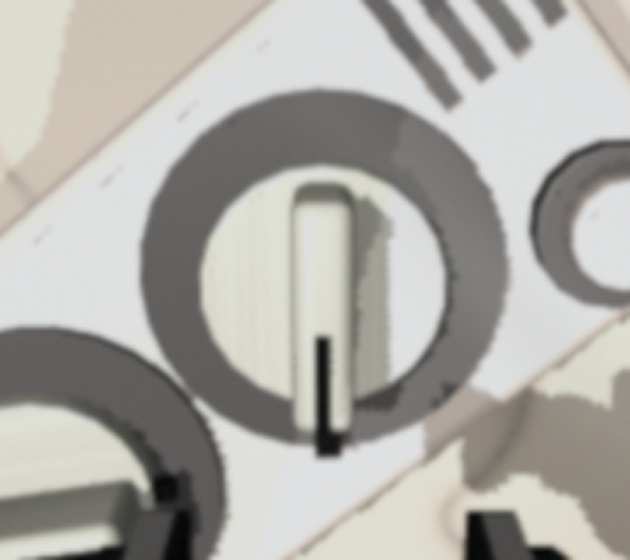

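View pics/w22b.png

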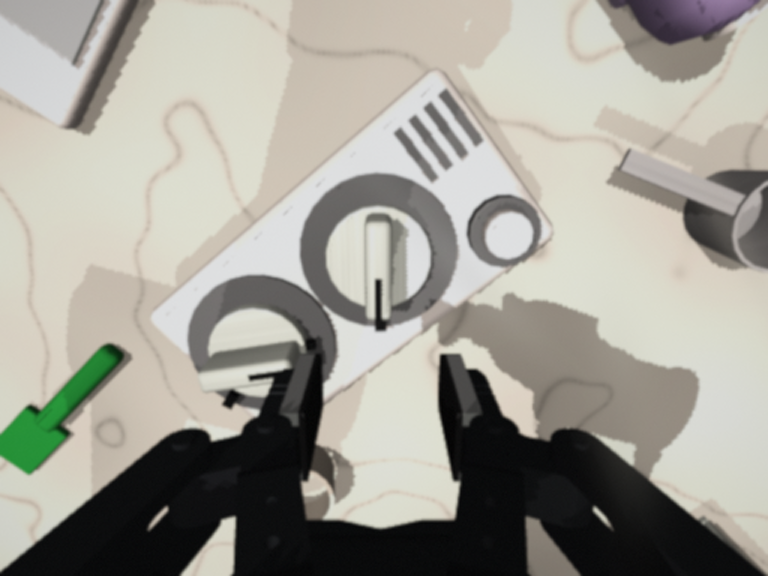

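```bash
python3 - <<'E'
from h import *
from scipy.optimize import least_squares
A=lambda d:np.degrees(np.arctan2(d[1],d[0]))
c=camst(np.load('pics/w22st.npy')); g=lambda p,z: ray(c,160+p[0]/3.5,90+p[1]/3.5,z)[:2]
P=np.array([g(p,.055) for p in [(140,265),(508,270),(322,89),(190,150),(455,150),(185,385),(465,390)]])
r=least_squares(lambda x:np.hypot(*(P-x[:2]).T)-.054,[*P.mean(0)]);C=r.x;print('ring',C,r.fun.round(4))
Q=np.array([g(p,.067) for p in [(200,288),(447,285),(225,220),(415,215)]])
r=least_squares(lambda x:np.hypot(*(Q-x[:2]).T)-.035,[*Q.mean(0)]);print('disc',r.x,r.fun.round(4))
for CC in (C,r.x):
  t=g((329,446),.063);print(np.linalg.norm(t-CC),A(t-CC))
a,b=g((322.5,430),.1),g((322,203),.1);print('bar',(a+b)/2,np.linalg.norm(a-b),A(a-b)); a,b=g((324,425),.1),g((322,338),.1);print(A(a-b))
E
```

```text
ring [0.54636096 0.34600792] [-0.0003 -0.0007  0.0007 -0.0004 -0.0013 -0.0011  0.0002]
disc [0.54466197 0.34484275] [-0.0003 -0.0001  0.0002 -0.0001]
0.04869872917387695 -131.93755968719879
0.04669904276159986 -131.3423431856131
bar [0.5472871  0.34789072] 0.05957750197862771 -133.37364858870274
-132.24705885705347
```

Request:
jog_arm(plan=[{"dp": [-0.02,-0.02,0],"spin": 0,"claw": 0.04},{"dp": [-0.02,-0.02,0],"spin": 0,"claw": 0.04},{"dp": [-0.015,-0.018,-0.01],"spin": 0,"claw": 0.04},{"dp": [0,0,0],"spin": 0,"claw": 0.04},{"dp": [0,0,0],"spin": 0,"claw": 0.04},{"dp": [0,0,0],"spin": 0,"claw": 0.04}])

```text
time_s: 40.3
position: [0.4908, 0.2895, 0.205]
ee_rot: [0.919, 0.395, -0.0, -0.0]
wrist_force: [0.0, -0.5, -0.0]
gripper_width: 0.0398
```

```bash
python3 look.py w23; python3 -c "
from h import *
im=np.load('pics/w23.npy');cv2.imwrite('pics/z23.png',cv2.resize(im[0:200,110:340,::-1],None,fx=3,fy=3,interpolation=cv2.INTER_CUBIC))"
```

```text
40.3 [0.4908 0.2895 0.205 ] yaw -43.42 F [ 0.  -0.5 -0. ] w 0.0398 q [0.49 0.08 1.86 0.   1.19 1.25]
```

View pics/z23.png

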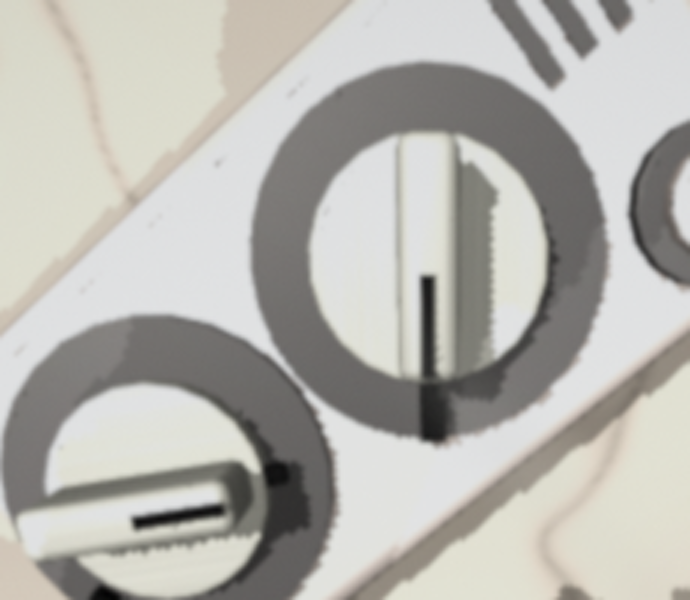

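```bash
python3 - <<'E'
from h import *
im=np.load('pics/w23.npy'); V=im.max(2)
for y in range(122,150): print(y,' '.join('%3d'%v for v in V[y,244:264]))
E
```

```text
122 194 206 214 220 218 194 128  65  46  52  87 149 196 204 200 187 169 144 122 123
123 187 199 208 213 213 189 125  66  46  51  80 136 180 195 192 179 162 139 121 123
124 171 183 192 198 198 175 118  64  49  51  68 108 152 176 175 163 143 127 118 119
125 152 161 168 172 173 157 114  74  61  62  72  94 124 147 152 140 122 109 106 104
126 126 132 136 141 144 135 111  88  76  74  80  90 100 112 118 111  98  85  85  83
127 109 109 107 114 116 109  94  81  73  69  75  80  80  84  85  81  76  72  72  73
128 107 105 105 106 103  90  67  57  53  51  53  57  62  68  71  71  69  69  70  71
129 106 107 106 107 104  88  56  43  43  44  43  49  57  67  70  70  71  71  71  72
130 106 107 107 107 104  88  55  42  42  43  43  49  58  66  70  76  82  81  74  74
131 106 106 106 107 103  87  55  42  41  43  44  49  58  65  71  80  95  96  87  84
132 105 106 105 107 103  86  53  41  41  43  45  48  54  61  67  79  96 105 105  99
133 105 105 105 106 103  86  53  39  39  42  43  45  49  54  61  75  93 108 114 114
134 103 104 104 105 102  87  53  39  40  40  41  42  45  48  58  77  95 108 118 123
135 103 
[... 551 characters left out ...]
  42  54  70  80  93 111 124
142 102 102 103 102  99  86  60  36  31  31  33  35  36  40  55  74  82  95 115 124
143 102 102 102 103  99  88  60  34  30  31  32  33  37  40  55  72  83  97 115 127
144 116 114 112 115 110  93  63  36  28  29  31  32  35  40  57  81  99 112 131 147
145 165 160 151 158 148 120  82  43  30  33  31  33  35  45  75 114 136 150 164 182
146 209 206 198 204 195 165 120  83  71  65  54  51  56  69 103 146 169 179 186 201
147 224 224 222 222 219 203 176 160 154 140 114 100 105 121 141 167 188 198 198 203
148 226 226 226 226 225 221 215 213 212 200 174 153 159 175 179 189 206 214 212 212
149 226 226 226 226 226 226 226 225 225 221 208 193 198 208 206 209 219 224 224 222
```

Request:
jog_arm(plan=[{"dp": [0.02,0.02,0],"spin": 0,"claw": 0.04},{"dp": [0.02,0.02,0],"spin": 0,"claw": 0.04},{"dp": [0.015,0.018,-0.02],"spin": 0,"claw": 0.04},{"dp": [0,0,-0.035],"spin": 0,"claw": 0.04},{"dp": [0,0,-0.035],"spin": 0,"claw": 0.04},{"dp": [0,0,-0.02],"spin": 0,"claw": 0.04},{"dp": [0,0,-0.01],"spin": 0,"claw": 0.04},{"dp": [0,0,0],"spin": 0,"claw": 0.04},{"dp": [0,0,0],"spin": 0,"claw": 0.04}])

```text
time_s: 41.25
position: [0.5464, 0.3478, 0.0866]
ee_rot: [0.919, 0.395, 0.001, -0.0]
wrist_force: [0.4, 0.4, 0.2]
gripper_width: 0.0404
```

Request:
jog_arm(newtons=25, plan=[{"dp": [0,0,-0.01],"spin": 0,"claw": 0.03},{"dp": [0,0,0],"spin": 0,"claw": 0.01},{"dp": [0,0,0],"spin": 0,"claw": 0.01},{"dp": [0,0,0],"spin": 0,"claw": 0.01},{"dp": [0,0,0],"spin": 0.035,"claw": 0.01},{"dp": [0,0,0],"spin": 0,"claw": 0.01},{"dp": [0,0,0],"spin": 0,"claw": 0.01}])

```text
time_s: 41.95
position: [0.5449, 0.3477, 0.0758]
ee_rot: [0.912, 0.411, 0.0, -0.0]
wrist_force: [-4.3, 4.0, -0.2]
gripper_width: 0.0156
```

```bash
python3 -c "
from h import *
st=robot.observe();print(st['position'],st['wrist_force'],st['torque'],st['gripper_width'],np.degrees(np.arctan2(*(R.from_quat(st['ee_rot']).as_matrix()[[1,0],1]))))"
```

```text
[0.54490384 0.34765054 0.07578367] [-4.33729682  3.99991127 -0.20641506] [0.56908771 0.49568872 0.07997248] 0.015607364542801198 -41.463021668315776
```

Request:
jog_arm(plan=[{"dp": [0,0,0],"spin": 0,"claw": 0.03},{"dp": [0,0,0],"spin": 0,"claw": 0.04},{"dp": [0,0,0],"spin": 0,"claw": 0.04},{"dp": [0,0,0.03],"spin": 0,"claw": 0.04},{"dp": [0,0,0.04],"spin": 0,"claw": 0.04},{"dp": [-0.02,-0.02,0.04],"spin": 0,"claw": 0.04},{"dp": [-0.03,-0.03,0.02],"spin": 0,"claw": 0.04},{"dp": [-0.015,-0.01,0],"spin": 0,"claw": 0.04},{"dp": [0,0,0],"spin": 0,"claw": 0.04},{"dp": [0,0,0],"spin": 0,"claw": 0.04},{"dp": [0,0,0],"spin": 0,"claw": 0.04}])

```text
time_s: 43.05
position: [0.4808, 0.2873, 0.2051]
ee_rot: [0.912, 0.411, -0.0, 0.0]
wrist_force: [-0.4, -0.3, 0.9]
gripper_width: 0.0399
```

```bash
python3 look.py w24; python3 - <<'E'
from h import *
im=np.load('pics/w24.npy');cv2.imwrite('pics/z24.png',cv2.resize(im[0:250,80:340,::-1],None,fx=2.4,fy=2.4,interpolation=cv2.INTER_CUBIC))
E
```

```text
43.05 [0.4808 0.2873 0.2051] yaw -41.44 F [-0.4 -0.3  0.9] w 0.0399 q [ 0.49  0.07  1.88 -0.    1.19  1.22]
```

View pics/z24.png

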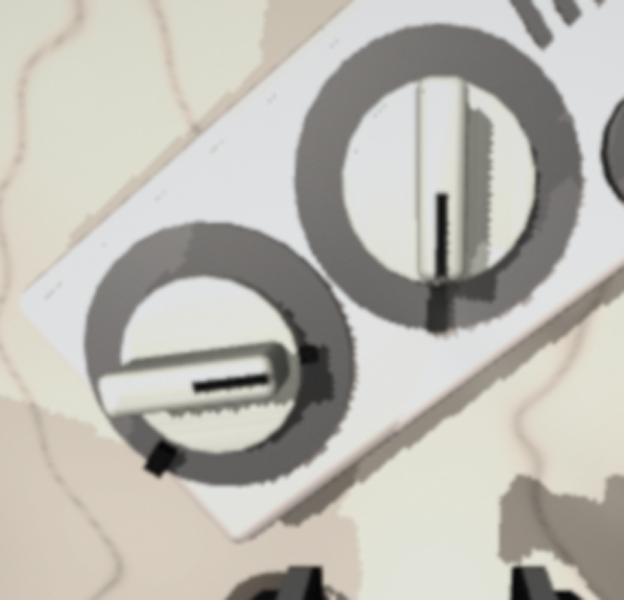

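```bash
python3 - <<'E'
from h import *
im=np.load('pics/w24.npy'); V=im.max(2)
for y in range(112,140,2): print(y,' '.join('%3d'%v for v in V[y,252:276]))
E
```

```text
112 220 204 182 192 203 212 218 218 193 125  57  31  32  59 120 180 201 200 184 165 139 116 122 136
114 219 209 186 168 173 180 186 186 162 105  58  47  51  67 117 165 174 166 151 132 117 114 119 121
116 175 175 169 157 148 138 131 127 119 103  93  94  96  89  91 104 114 110 102  95  93  94  90  84
118 108 103  98 103 105  94  79  73  77  91  90  67  55  54  57  61  60  60  63  68  71  70  70  70
120 109 109 109 109 108 104  89  60  44  40  40  38  37  42  52  57  60  60  61  66  71  71  71  71
122 109 109 110 110 109 106  95  69  48  43  42  41  42  46  55  61  65  73  75  75  76  76  74  71
124 109 108 110 110 107 100  81  61  47  44  45  43  43  48  55  65  76  96 107 103 104 106  96  88
126 108 107 109 109 106  90  58  48  46  45  45  46  45  45  56  71  84 102 119 124 124 123 122 120
128 108 108 109 109 106  91  61  48  48  47  48  48  47  50  61  76  90 109 121 124 124 124 124 123
130 107 107 108 108 106  91  60  49  50  49  50  49  50  53  65  80  91 107 121 124 124 124 123 122
132 107 107 108 108 104  89  60  49  49  49  50  50  51  54  67  80  90 105 121 126 125 124 124 123
134 106 107 107 106  99  78  55  49  49  49  51  51  53  56  68  82  94 110 123 126 126 125 127 128
136 157 145 151 145 122  92  60  49  49  50  50  51  54  61  85 108 116 129 154 166 159 157 162 168
138 222 219 219 218 211 189 147 120 101  93  99 105 109 124 151 171 179 182 196 214 218 218 217 213
```

```bash
python3 - <<'E'
from h import *
from scipy.optimize import least_squares
A=lambda d:np.degrees(np.arctan2(d[1],d[0]))
c=camst(np.load('pics/w24st.npy')); g=lambda p,z: ray(c,80+p[0]/2.4,p[1]/2.4,z)[:2]
def f(P,z,r0):
    P=np.array([g(p,z) for p in P]); r=least_squares(lambda x:np.hypot(*(P-x[:2]).T)-r0,[*P.mean(0)]); print(r.x.round(4),r.fun.round(4)); return r.x
C1=f([(85,345),(353,365),(205,222),(245,487),(120,265),(315,265),(320,450)],.055,.054)
C2=f([(122,355),(298,345),(205,277),(215,452),(270,430),(150,310)],.067,.035)
for C in (C1,C2):
    for p in ((161,458),(309,354)): t=g(p,.063)-C; print(np.linalg.norm(t).round(4),A(t).round(1))
a,b=g((269,379),.1),g((193,387),.1);print('line',A(a-b))
H=f([(295,175),(582,180),(437,24),(440,333),(340,75),(535,75)],.055,.054)
t=g((438.5,315),.063)-H;print('heat tab',A(t)); print(C1-H)
E
```

```text
[0.4379 0.3542] [-0.     -0.0011 -0.0001 -0.0003 -0.0018  0.0007 -0.0009]
[0.4381 0.3543] [ 0.     -0.0007 -0.0005 -0.001  -0.003  -0.0037]
0.0455 -165.6
0.0369 -33.6
0.0457 -165.6
0.0368 -33.8
line -35.380291542518684
[0.5454 0.3456] [-0.0007 -0.0003  0.0013 -0.0012 -0.0013 -0.0019]
heat tab -130.85161211620172
[-0.10749321  0.00864402]
```

Request:
jog_arm(plan=[{"dp": [-0.004,0.006,0],"spin": 0.142,"claw": 0.04},{"dp": [-0.004,0.006,0],"spin": 0.142,"claw": 0.04},{"dp": [-0.004,0.006,0],"spin": 0.142,"claw": 0.04},{"dp": [-0.004,0.006,0],"spin": 0.142,"claw": 0.04},{"dp": [-0.004,0.006,0],"spin": 0.142,"claw": 0.04},{"dp": [-0.004,0.006,0],"spin": 0.142,"claw": 0.04},{"dp": [-0.004,0.006,0],"spin": 0.142,"claw": 0.04},{"dp": [-0.004,0.006,0],"spin": 0.143,"claw": 0.04},{"dp": [-0.004,0.006,0],"spin": 0.143,"claw": 0.04},{"dp": [-0.004,0.006,0],"spin": 0.143,"claw": 0.04},{"dp": [-0.004,0.006,0],"spin": 0.143,"claw": 0.04},{"dp": [0,0.002,0],"spin": 0.143,"claw": 0.04}])

```text
time_s: 44.3
position: [0.4362, 0.356, 0.2045]
ee_rot: [0.285, 0.959, -0.001, -0.001]
wrist_force: [0.4, 0.0, -0.7]
gripper_width: 0.04
```

Request:
jog_arm(plan=[{"dp": [0,0,-0.04],"spin": 0,"claw": 0.04},{"dp": [0,0,-0.04],"spin": 0,"claw": 0.04},{"dp": [0,0,-0.01],"spin": 0,"claw": 0.04},{"dp": [0,0,0],"spin": 0,"claw": 0.04},{"dp": [0,0,0],"spin": 0,"claw": 0.04}])

```text
time_s: 44.8
position: [0.4373, 0.3558, 0.1165]
ee_rot: [0.288, 0.958, 0.0, 0.0]
wrist_force: [0.5, -0.1, 0.9]
gripper_width: 0.04
```

```bash
python3 look.py w25
```

```text
44.8 [0.4373 0.3558 0.1165] yaw 56.5 F [ 0.5 -0.1  0.9] w 0.04 q [ 0.64  0.15  1.96 -0.    1.03 -0.35]
```

View pics/w25b.png

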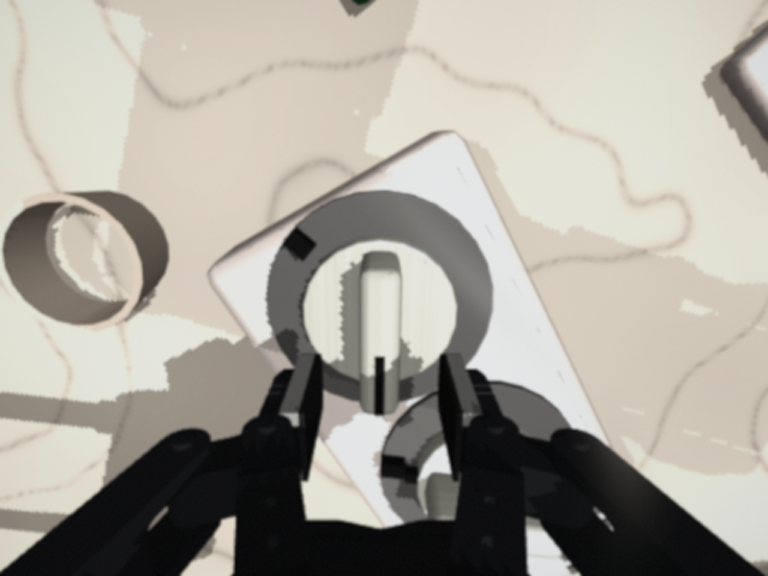

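Request:
jog_arm(newtons=25, plan=[{"dp": [0,-0.0005,-0.02],"spin": 0,"claw": 0.04},{"dp": [0,0,-0.015],"spin": 0,"claw": 0.04},{"dp": [0,0,-0.005],"spin": 0,"claw": 0.04},{"dp": [0,0,0],"spin": 0,"claw": 0.03},{"dp": [0,0,0],"spin": 0,"claw": 0.01},{"dp": [0,0,0],"spin": 0,"claw": 0.01},{"dp": [0,0,0],"spin": 0,"claw": 0.01},{"dp": [0,0,0],"spin": 0,"claw": 0.01}])

```text
time_s: 45.65
position: [0.437, 0.3554, 0.0763]
ee_rot: [0.288, 0.958, 0.001, 0.001]
wrist_force: [1.0, 4.3, -1.4]
gripper_width: 0.0153
```

Request:
jog_arm(plan=[{"dp": [0,0,0],"spin": -0.144,"claw": 0.01},{"dp": [0,0,0],"spin": -0.144,"claw": 0.01},{"dp": [0,0,0],"spin": -0.144,"claw": 0.01},{"dp": [0,0,0],"spin": -0.144,"claw": 0.01},{"dp": [0,0,0],"spin": -0.144,"claw": 0.01},{"dp": [0,0,0],"spin": -0.144,"claw": 0.01},{"dp": [0,0,0],"spin": -0.144,"claw": 0.01},{"dp": [0,0,0],"spin": -0.144,"claw": 0.01},{"dp": [0,0,0],"spin": 0,"claw": 0.01}])

```text
time_s: 46.55
position: [0.4353, 0.3547, 0.0762]
ee_rot: [0.763, 0.646, -0.001, -0.001]
wrist_force: [-4.0, 0.2, 6.4]
gripper_width: 0.0155
```

Request:
jog_arm(plan=[{"dp": [0,0,0],"spin": -0.144,"claw": 0.01},{"dp": [0,0,0],"spin": -0.144,"claw": 0.01},{"dp": [0,0,0],"spin": -0.144,"claw": 0.01},{"dp": [0,0,0],"spin": -0.144,"claw": 0.01},{"dp": [0,0,0],"spin": -0.144,"claw": 0.01},{"dp": [0,0,0],"spin": -0.144,"claw": 0.01},{"dp": [0,0,0],"spin": -0.144,"claw": 0.01},{"dp": [0,0,0],"spin": -0.146,"claw": 0.01},{"dp": [0,0,0],"spin": 0,"claw": 0.01},{"dp": [0,0,0],"spin": 0,"claw": 0.01}])

```text
time_s: 47.55
position: [0.434, 0.3559, 0.0762]
ee_rot: [0.992, 0.126, -0.002, -0.001]
wrist_force: [-10.0, 4.9, 6.4]
gripper_width: 0.0154
```

```bash
python3 -c "
from h import *
st=robot.observe();print(st['position'],st['wrist_force'],st['torque'],st['gripper_width'],np.degrees(np.arctan2(*(R.from_quat(st['ee_rot']).as_matrix()[[1,0],1]))))"
```

```text
[0.433986   0.3559359  0.07623463] [-10.02311722   4.88634737   6.35689845] [ 1.00936661  1.4823737  -0.06054662] 0.01538461903204926 -75.48245824821075
```

Request:
jog_arm(plan=[{"dp": [0,0,0],"spin": 0,"claw": 0.03},{"dp": [0,0,0],"spin": 0,"claw": 0.04},{"dp": [0,0,0],"spin": 0,"claw": 0.04},{"dp": [0,0,0.03],"spin": 0,"claw": 0.04},{"dp": [0,0,0.04],"spin": 0,"claw": 0.04},{"dp": [-0.02,-0.005,0.04],"spin": 0,"claw": 0.04},{"dp": [-0.03,-0.01,0.02],"spin": 0,"claw": 0.04},{"dp": [-0.026,-0.005,0],"spin": 0,"claw": 0.04},{"dp": [0,0,0],"spin": 0,"claw": 0.04},{"dp": [0,0,0],"spin": 0,"claw": 0.04},{"dp": [0,0,0],"spin": 0,"claw": 0.04}])

```text
time_s: 48.65
position: [0.3609, 0.3344, 0.2052]
ee_rot: [0.992, 0.125, 0.0, 0.0]
wrist_force: [-0.0, 0.1, 0.3]
gripper_width: 0.0399
```

```bash
python3 look.py w26; python3 - <<'E'
from h import *
im=np.load('pics/w26.npy');cv2.imwrite('pics/z26.png',cv2.resize(im[0:220,130:390,::-1],None,fx=2.7,fy=2.7,interpolation=cv2.INTER_CUBIC))
E
```

```text
48.65 [0.3609 0.3344 0.2052] yaw -75.63 F [-0.   0.1  0.3] w 0.0399 q [ 0.7  -0.07  2.02 -0.    1.19  2.02]
```

View pics/z26.png

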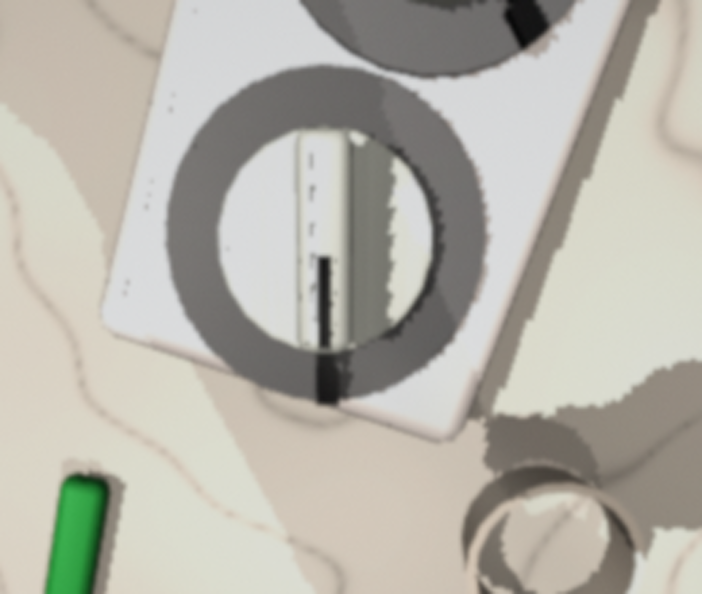

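```bash
python3 - <<'E'
from h import *
im=np.load('pics/w26.npy'); V=im.max(2)
for y in list(range(96,152,2)): print(y,' '.join('%3d'%v for v in V[y,236:266]))
E
```

```text
96 218 218 215 199 173 183 208 214 201 183 184 148  75  40  38  64 132 183 185 197 187 167 145 119 106 116 120 120 120 120
98 218 218 215 200 182 194 211 215 203 190 191 150  72  32  29  60 134 196 208 203 187 166 144 117 107 116 119 120 119 121
100 218 218 215 200 181 196 211 216 216 213 199 150  73  33  31  54 120 186 208 203 188 166 142 116 106 116 120 120 119 120
102 218 218 215 199 181 196 212 217 218 216 200 150  73  34  32  58 130 193 208 203 186 167 143 116 106 115 120 120 120 120
104 217 217 215 199 179 195 212 216 215 204 181 141  73  36  34  60 134 198 210 203 186 166 142 116 106 115 119 120 120 119
106 218 218 214 199 178 193 210 214 199 166 149 132  73  36  34  62 134 195 206 202 187 166 141 115 105 115 118 120 119 120
108 218 218 215 199 175 183 208 213 202 186 185 147  74  39  37  62 129 178 183 194 186 166 141 115 105 115 120 119 120 119
110 217 218 216 201 171 173 205 214 209 202 194 150  75  39  37  63 130 191 203 200 186 165 141 115 105 115 119 120 120 120
112 217 218 216 203 183 191 208 215 215 211 198 150  76  40  39  52 101 165 200 201 185 165 141 115 106 116 12
[... 1669 characters left out ...]
  84  52  31  29  29  31  34  34  37  45  55  59  62  71  88 102 106 106 107 106
142 103 102 102 103 102 103 101 101 102  99  83  50  30  28  28  29  30  32  34  43  54  58  64  81  99 105 105 105 106 106
144 103 103 103 103 102 102 102 102 102  99  83  50  30  27  27  28  29  29  33  42  53  60  75  94 103 105 105 105 106 106
146 150 135 122 115 112 110 109 108 104 100  87  57  32  25  26  26  27  28  32  47  62  65  77  98 111 118 123 129 140 151
148 196 194 191 189 186 180 178 172 160 148 124  83  47  37  33  33  34  37  54 103 148 157 166 186 201 206 207 208 211 213
150 191 193 194 195 196 197 198 198 198 196 186 168 155 149 144 136 124 115 120 147 177 188 192 197 201 203 206 210 212 212
```

Request:
jog_arm(plan=[{"dp": [0.037,-0.004,0],"spin": 0,"claw": 0.0},{"dp": [0.037,-0.004,0],"spin": 0,"claw": 0.0},{"dp": [0.037,-0.004,0],"spin": 0,"claw": 0.0},{"dp": [0.037,-0.004,0],"spin": 0,"claw": 0.0},{"dp": [0.037,-0.005,0],"spin": 0,"claw": 0.0},{"dp": [0.037,-0.005,0],"spin": 0,"claw": 0.0},{"dp": [0.035,-0.005,0],"spin": 0,"claw": 0.0},{"dp": [0,0,-0.03],"spin": 0,"claw": 0.0},{"dp": [0,0,-0.03],"spin": 0,"claw": 0.0},{"dp": [0,0,0],"spin": 0,"claw": 0.0},{"dp": [0,0,0],"spin": 0,"claw": 0.0},{"dp": [0,0,0],"spin": 0,"claw": 0.0}])

```text
time_s: 49.9
position: [0.6185, 0.304, 0.147]
ee_rot: [0.992, 0.125, 0.001, -0.0]
wrist_force: [-0.3, 0.7, 0.2]
gripper_width: 0.0001
```

```bash
python3 look.py w27
```

```text
49.9 [0.6185 0.304  0.147 ] yaw -75.63 F [-0.3  0.7  0.2] w 0.0001 q [ 0.42  0.35  1.66 -0.    1.14  1.74]
```

View pics/w27b.png

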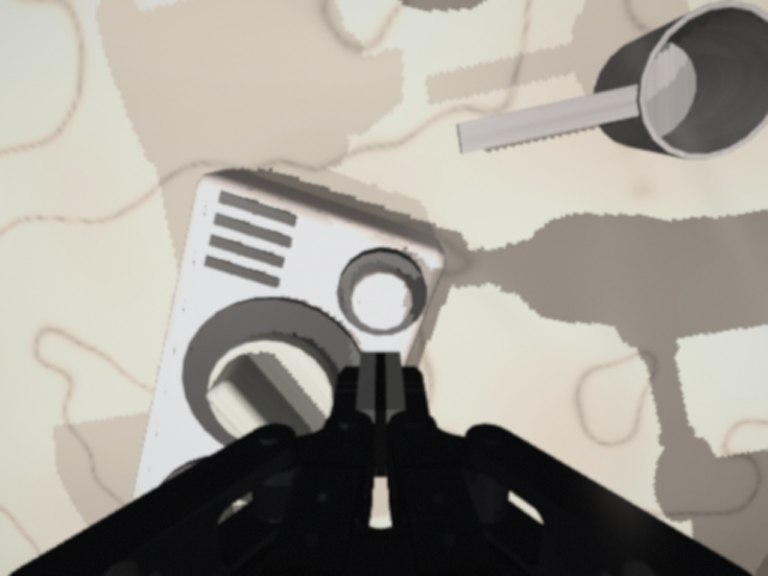

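```bash
python3 - <<'E'
from h import *
c=camst(np.load('pics/w27st.npy'))
for z in (.056,.062,.068): print(ray(c,381/1.5,301/1.5,z))
E
```

```text
[0.61323915 0.30098823 0.056     ]
[0.61542634 0.3015686  0.062     ]
[0.61761352 0.30214897 0.068     ]
```

Request:
jog_arm(plan=[{"dp": [-0.001,-0.001,-0.03],"spin": 0,"claw": 0.0},{"dp": [0,0,-0.025],"spin": 0,"claw": 0.0},{"dp": [0,0,-0.01],"spin": 0,"claw": 0.0},{"dp": [0,0,0],"spin": 0,"claw": 0.0},{"dp": [0,0,0],"spin": 0,"claw": 0.0}])

```text
time_s: 50.45
position: [0.6173, 0.3031, 0.0822]
ee_rot: [0.992, 0.125, 0.001, -0.0]
wrist_force: [-0.1, 0.3, 0.7]
gripper_width: -0.0001
```

Request:
jog_arm(plan=[{"dp": [0,0,-0.004],"spin": 0,"claw": 0.0},{"dp": [0,0,-0.004],"spin": 0,"claw": 0.0},{"dp": [0,0,0],"spin": 0,"claw": 0.0},{"dp": [0,0,0],"spin": 0,"claw": 0.0}])

```text
time_s: 50.85
position: [0.6163, 0.3025, 0.0726]
ee_rot: [0.992, 0.125, -0.0, -0.0]
wrist_force: [-0.2, -0.1, 0.4]
gripper_width: 0.0
```

Request:
jog_arm(plan=[{"dp": [0,0,-0.004],"spin": 0,"claw": 0.0},{"dp": [0,0,-0.003],"spin": 0,"claw": 0.0},{"dp": [0,0,0],"spin": 0,"claw": 0.0}])

```text
time_s: 51.15
position: [0.6168, 0.3028, 0.0663]
ee_rot: [0.992, 0.125, 0.001, -0.0]
wrist_force: [-0.6, 0.1, 5.2]
gripper_width: 0.0002
```

Request:
jog_arm(plan=[{"dp": [0,0,-0.003],"spin": 0,"claw": 0.0},{"dp": [0,0,0],"spin": 0,"claw": 0.0}])

```text
time_s: 51.35
position: [0.6169, 0.3028, 0.0658]
ee_rot: [0.992, 0.125, 0.001, -0.0]
wrist_force: [-5.9, -2.6, 16.2]
gripper_width: 0.0001
```

Request:
jog_arm(plan=[{"dp": [0,0,0],"spin": 0,"claw": 0.0},{"dp": [0,0,0.01],"spin": 0,"claw": 0.0},{"dp": [0,0,0.03],"spin": 0,"claw": 0.0},{"dp": [0,0,0.04],"spin": 0,"claw": 0.0},{"dp": [-0.02,0,0.04],"spin": 0,"claw": 0.0},{"dp": [-0.04,0.01,0.04],"spin": 0,"claw": 0.0},{"dp": [-0.05,0.02,0.02],"spin": 0,"claw": 0.0},{"dp": [-0.04,0.01,0.02],"spin": 0,"claw": 0.0},{"dp": [0,0,0],"spin": 0,"claw": 0.0},{"dp": [0,0,0],"spin": 0,"claw": 0.0},{"dp": [0,0,0],"spin": 0,"claw": 0.0}])

```text
time_s: 52.45
position: [0.4783, 0.3382, 0.2537]
ee_rot: [0.992, 0.125, -0.0, 0.0]
wrist_force: [-0.5, 0.6, 0.0]
gripper_width: -0.0002
```

```bash
python3 look.py w28; python3 - <<'E'
from h import *
im=snap('side','s28');cv2.imwrite('pics/s28b.png',cv2.resize(im[90:370,140:380,::-1],None,fx=2.1,fy=2.1,interpolation=cv2.INTER_CUBIC))
E
```

```text
52.45 [0.4783 0.3382 0.2537] yaw -75.64 F [-0.5  0.6  0. ] w -0.0002 q [ 0.57  0.08  1.77 -0.    1.29  1.89]
```

View pics/w28b.png

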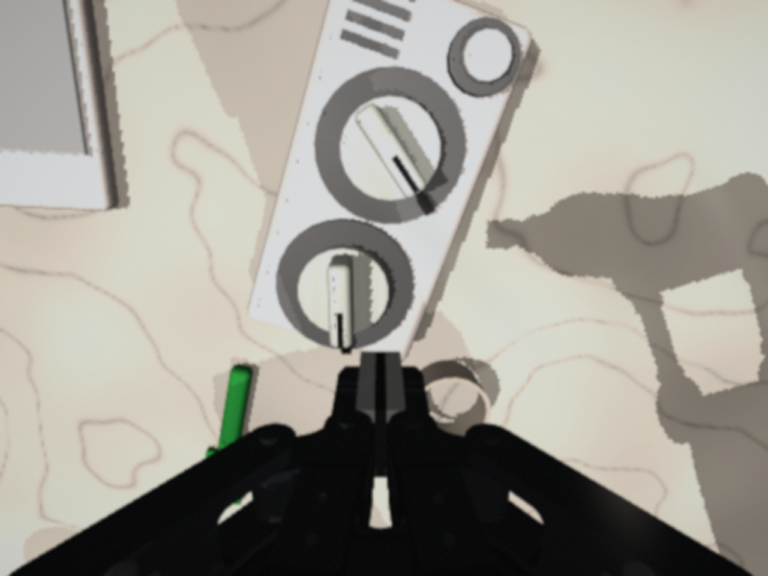

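View pics/s28b.png

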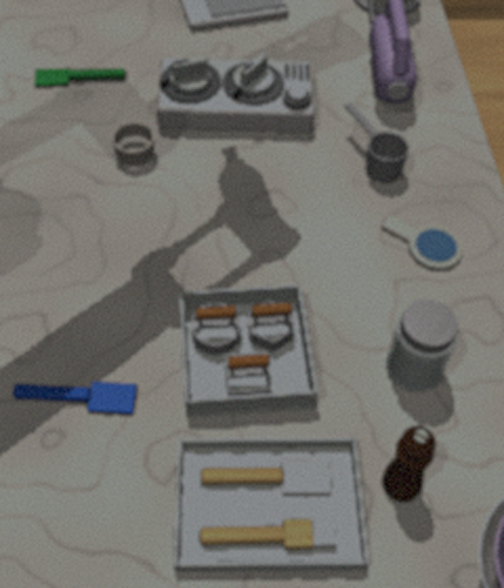

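```bash
python3 - <<'E'
from h import *
V=[('w27',381,301),('w28',490,55),('w18',441,75),('w19',357,361),('w22',510,234)]
A=np.zeros((3,3));b=np.zeros(3)
for f,u,v in V:
    c=camst(np.load('pics/%sst.npy'%f)); d=ray(c,u/1.5,v/1.5,0)-c[3]; d/=np.linalg.norm(d); M=np.eye(3)-np.outer(d,d); A+=M; b+=M@c[3]
P=np.linalg.solve(A,b);print(P)
for f,u,v in V: print(f,proj(camst(np.load('pics/%sst.npy'%f)),P)*1.5-[u,v])
E
```

```text
[0.61871017 0.30160621 0.06758476]
w27 [ 1.56169213 -1.97842061]
w28 [-3.11194013  0.14891679]
w18 [-1.13727086  0.67548272]
w19 [-1.7810876   2.34530279]
w22 [-0.90165755  1.50596671]
```

Request:
jog_arm(plan=[{"dp": [0.035,-0.009,0],"spin": 0,"claw": 0.0},{"dp": [0.035,-0.009,0],"spin": 0,"claw": 0.0},{"dp": [0.035,-0.009,0],"spin": 0,"claw": 0.0},{"dp": [0.035,-0.009,0],"spin": 0,"claw": 0.0},{"dp": [0,0,-0.04],"spin": 0,"claw": 0.0},{"dp": [0,0,-0.04],"spin": 0,"claw": 0.0},{"dp": [0,0,-0.04],"spin": 0,"claw": 0.0},{"dp": [0,0,-0.04],"spin": 0,"claw": 0.0},{"dp": [0,0,-0.013],"spin": 0,"claw": 0.0},{"dp": [0,0,0],"spin": 0,"claw": 0.0},{"dp": [0,0,0],"spin": 0,"claw": 0.0},{"dp": [0,0,0],"spin": 0,"claw": 0.0}])

```text
time_s: 53.75
position: [0.6202, 0.3035, 0.0848]
ee_rot: [0.992, 0.125, 0.002, -0.001]
wrist_force: [0.8, -0.8, 0.0]
gripper_width: -0.0
```

```bash
python3 look.py w29
```

```text
53.75 [0.6202 0.3035 0.0848] yaw -75.64 F [ 0.8 -0.8  0. ] w -0.0 q [ 0.42  0.41  1.7  -0.    1.03  1.74]
```

View pics/w29b.png

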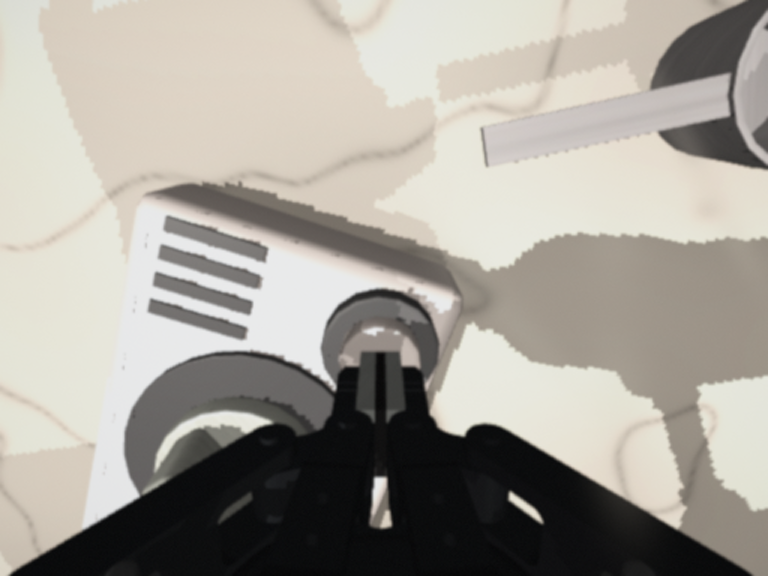

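Request:
jog_arm(plan=[{"dp": [-0.002,-0.001,-0.006],"spin": 0,"claw": 0.0},{"dp": [0,0,-0.004],"spin": 0,"claw": 0.0},{"dp": [0,0,0],"spin": 0,"claw": 0.0},{"dp": [0,0,0],"spin": 0,"claw": 0.0}])

```text
time_s: 54.2
position: [0.6157, 0.3016, 0.0719]
ee_rot: [0.992, 0.125, -0.0, 0.0]
wrist_force: [0.1, -0.3, 1.7]
gripper_width: -0.0003
```

Request:
jog_arm(plan=[{"dp": [0,0,-0.002],"spin": 0,"claw": 0.0},{"dp": [0,0,0],"spin": 0,"claw": 0.0}])

```text
time_s: 54.4
position: [0.6159, 0.3017, 0.0698]
ee_rot: [0.992, 0.125, 0.0, -0.0]
wrist_force: [-1.2, 0.7, 3.4]
gripper_width: 0.0
```

Request:
jog_arm(plan=[{"dp": [0,0,-0.002],"spin": 0,"claw": 0.0},{"dp": [0,0,0],"spin": 0,"claw": 0.0}])

```text
time_s: 54.6
position: [0.616, 0.3017, 0.0678]
ee_rot: [0.992, 0.125, 0.0, -0.0]
wrist_force: [-0.3, -0.7, 3.8]
gripper_width: 0.0002
```

Request:
jog_arm(plan=[{"dp": [0,0,-0.002],"spin": 0,"claw": 0.0},{"dp": [0,0,0],"spin": 0,"claw": 0.0}])

```text
time_s: 54.8
position: [0.6161, 0.3017, 0.0662]
ee_rot: [0.992, 0.125, 0.0, -0.0]
wrist_force: [-1.3, -0.3, 4.0]
gripper_width: -0.0
```

Request:
jog_arm(plan=[{"dp": [0,0,-0.002],"spin": 0,"claw": 0.0},{"dp": [0,0,0],"spin": 0,"claw": 0.0}])

```text
time_s: 55.0
position: [0.6161, 0.3018, 0.0659]
ee_rot: [0.992, 0.125, 0.0, -0.0]
wrist_force: [-5.4, -3.2, 13.1]
gripper_width: 0.0001
```

Request:
jog_arm(plan=[{"dp": [0,0,0.01],"spin": 0,"claw": 0.0},{"dp": [0,0,0.03],"spin": 0,"claw": 0.0},{"dp": [0,0,0.04],"spin": 0,"claw": 0.0},{"dp": [-0.02,0,0.04],"spin": 0,"claw": 0.0},{"dp": [-0.04,0.01,0.04],"spin": 0,"claw": 0.0},{"dp": [-0.05,0.02,0.02],"spin": 0,"claw": 0.0},{"dp": [-0.04,0.01,0.02],"spin": 0,"claw": 0.0},{"dp": [0,0,0],"spin": 0,"claw": 0.0},{"dp": [0,0,0],"spin": 0,"claw": 0.0},{"dp": [0,0,0],"spin": 0,"claw": 0.0}])

```text
time_s: 56.0
position: [0.4781, 0.3373, 0.2548]
ee_rot: [0.992, 0.125, -0.0, 0.0]
wrist_force: [0.2, 0.1, 0.0]
gripper_width: -0.0001
```

```bash
python3 look.py w30; python3 - <<'E'
from h import *
im=np.load('pics/w30.npy');cv2.imwrite('pics/z30.png',cv2.resize(im[0:245,160:370,::-1],None,fx=2.4,fy=2.4,interpolation=cv2.INTER_CUBIC))
im=snap('side','s30');cv2.imwrite('pics/s30b.png',cv2.resize(im[90:370,140:380,::-1],None,fx=2.1,fy=2.1,interpolation=cv2.INTER_CUBIC))
E
```

```text
56.0 [0.4781 0.3373 0.2548] yaw -75.64 F [0.2 0.1 0. ] w -0.0001 q [ 0.57  0.08  1.77 -0.    1.29  1.89]
```

View pics/z30.png

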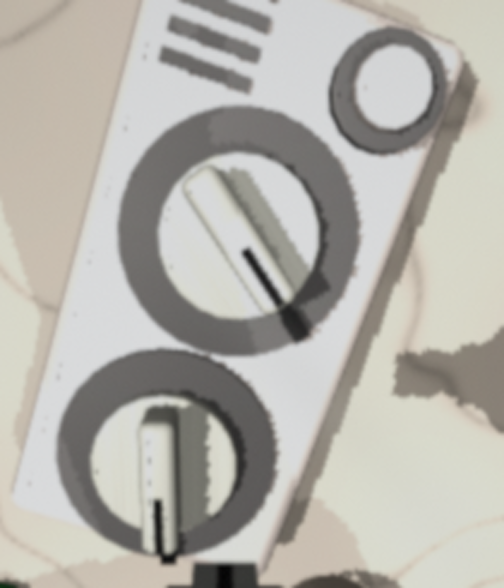

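View pics/s30b.png

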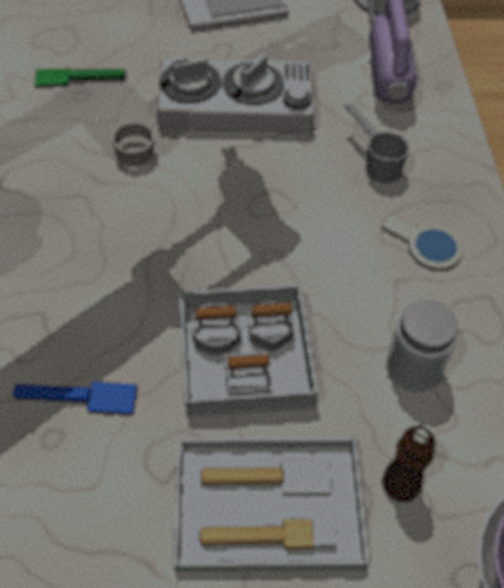

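```bash
python3 -c "
from plant import robot
print(robot.job_done())"
```

```text
the job is handed in; nothing more can be done
None
```

The job is handed in at about 56 s on the robot's clock. The spatula and brush lie inside the long tray, and the round, square and hex cutters stand handle up in the square tray; no spoon was visible in any picture. I then turned both dials to their tabs and pressed the start button.

**Last checks**
- **Trays:** the last side picture shows all five pieces inside their trays. The bystanders and the blue and green look-alikes look to be where they were.
- **Heat dial:** its pointer is within about 0.5° of the tab. It overshot by about 1.8° at first, so I gripped it again and corrected it.
- **Time dial:** its pointer is within about 0.8° of the tab, which I left because that is about the measuring error.
- **Rings:** neither tab moved beyond the measuring scatter. My readings of the heat tab's angle varied by 2–4° between views, so I judged alignment from views looking almost straight down.
- **Start button:** I pressed it twice. My height estimate from the pictures (68 mm) disagreed with where contact was felt (about 72 mm), so I repeated the press in small steps. That showed about 6 mm of springy travel, then a hard stop at 13 N; the first press reached 16 N. It was up again afterwards.

I saw no knocked pieces and no slip of the grip. The highest wrist force I saw was about 17 N, at the button.

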